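# Put the fallen jam jar back in the carousel and present it

### The job

The red-lidded jam jar has fallen over beside the jam carousel on the bakery counter: stand it upright in the carousel's empty cup, setting it down gently, and only then turn the carousel until this jar is at the front, in line with the yellow arrow. Finish while holding: keep your grip on the jar or the carousel so that it stands still there with the jar fully down in its cup, and do not let go. Leave the other goods on the table where they are.

Things in the scene. Friction and masses are not known exactly. Their poses are not given: they have to be found in the camera images.
- jar_mid (a point): centre of the loose jam jar: dark red jam, RED lid; a plain cylinder 56 mm across, 100 mm long (the last 22 mm is the lid, same diameter), 0.25 to 0.46 kg. Its x axis runs from foot to lid. It starts lying on the table left of the carousel, centre 28 mm up, and can roll. Pinched lightly near the lid it pivots between the pads and can be tipped up about its foot's edge
- cup (a point): centre of the floor of the carousel's one empty cup, a white ring on the turntable: inner diameter 68 mm (6 mm of room round the jar), wall 6 mm, rim 12 mm above its floor; floor 40 mm above the table. It lies 85 mm from the hub and goes round with the turntable; its x axis points outwards from the hub, z up
- hub (a point): the carousel's fixed axis, 40 mm above the table, at the top of the wooden turntable (270 mm across); x axis level, from hub to yellow arrow. Steel stub on the axis 24 mm across, 50 mm tall. Three brass-lidded jars (56 mm across, tops 140 mm above the table) are fixed to it 85 mm from the hub, 90, 180 and 270 degrees from the empty cup
- arrow (a point): yellow arrow on the fixed foot of the carousel, 160 mm from the hub and 10 mm above the table, on a dark tongue sticking out from under the turntable towards the customers' side (away from the robot); it marks the carousel's front and does not turn
- turntable (a joint): angle in rad of the turntable, anticlockwise seen from above; 0 when the empty cup is exactly in line with the yellow arrow. Turns easily (about 0.03 N m of friction) and stays where it is left; end stops at -3.1 and +3.1. At the start it stands between +1.0 and +2.2
- cupcakes: bystander: clear clamshell pack of six cupcakes on a black tray, 134 x 200 x 68 mm tall; origin at the centre of its underside
- syrup: bystander: amber glass syrup bottle with a black cap, 60 mm across, 170 mm tall; origin at the centre of its underside
- cakebox: bystander: brown cardboard cake box, 160 x 160 x 70 mm tall; origin at the centre of its underside
- boule: bystander: round crusty loaf, 152 mm across, 76 mm tall; origin at the centre of its underside
- tub: bystander: white tub with a blue disc on its lid, 98 mm across, 82 mm tall; origin at the centre of its underside
- honey: bystander: apricot jam jar with a brass lid standing on the table, 56 mm across, 100 mm tall; origin at the centre of its underside
Not all that is in view belongs to the job. Of the things that look like the part that bears jar_mid, the middle-sized one is meant.

How it is judged:
By the outcome, as a careful person would: the job done as asked, in the order asked, and still so for the second after the job is handed in, while the arm keeps its last pose, push and grip.
It also fails if it takes over 51 s, if anything falls off the work surface, if the arm or the gripper's body presses on something with over 40 N, if the wrist force passes 120 N, or if a joint passes its speed limit or range.

### The arm

A 6-joint arm with a two-finger parallel gripper is mounted at the origin on the work surface. World frame = base frame: x ahead of the robot, y to its left, z up, the work surface at z = 0. Lengths are in m, angles in rad, forces in N, time in s.
With the tool pointing down it reaches from about 0.35 to 0.975 m from the base axis. Payload 4.9 kg.
Tool frame: the origin (TCP) lies between the finger pads; the fingertips stand 22 mm ahead of it and the grasp point (between the pads) lies 3 mm ahead of it; z points along the fingers, y is the line along which they close (so a half turn about z gives the same grasp; the last joint's range is limited). The gripper opens to 85 mm and grips with 20 to 120 N. Pads are 22 mm wide; open, the fingers measure 114 mm over their backs; the gripper's body (76 mm by 85 mm) begins 54 mm behind the grasp point. The pads swing forward as they close: fully open they stand 13 mm farther back than shut.
Start: joints at [1.045, 0.053, 1.613, -0, 1.476, -0.119], TCP at [0.247, 0.574, 0.253] pointing down, gripper open.
Joint ranges: [-3.01, 3.01], [-1.01, 2.22], [0.06, 2.58], [-1.02, 4.17], [0.09, 2.62], [-3.14, 3.14]. Speed limits (rad/s): [2.57, 2.57, 3.14, 3.14, 3.14, 3.14].

### API

Orientations are given as a unit quaternion [w, x, y, z].
In Python, from plant import state, grab_frame, get_calibration, job_done, recognise, regions_of gives the robot as it stands.
- The arm moves only by the tool apply_moves, never from a script. Its argument "targets" is a list of rows, each an object with "translation": the shift along the tool's x, y, z normalised to -1 to 1, where 1 is 100 mm, a list of three; "twist": the turn about the tool's z normalised to -1 to 1, where 1 is 0.1 rad; "hand": the opening, from 0 (shut) to 1 (fully open). A call has 1 to 8 rows; each row shifts and turns the commanded pose from where the row before left it, along the tool's axes as they then stand; what a row does not reach is not made up. A row lasts 1/10 s, in which the tool goes at most 50 mm and 8.59 degrees, less where a joint would pass 70% of its speed; a pose out of reach is approached as far as the arm can. A call with a number of a shift or a turn outside -1 to 1 is refused whole. A call with a gripper value outside its range is refused whole. The fingers move at their own pace and stop on an object; the grip force is fixed at half the most. Time passes only in rows, so rows that do not move let the fingers close. It gives the time, the measured TCP pose, the force, the opening and the grip force at its end, in the units of the state.
- state(): the state, without advancing time (a new reading comes with each control period).
- grab_frame(name): name is "scene" or "top" or "wrist"; returns the picture (400x640x3 uint8, red, green, blue); there is no depth.
- get_calibration(name): a dict with "camera_matrix" (3x3 intrinsics, pixels), "pose" (4x4, takes a point from camera to world coordinates). Camera axes: x right, y up, looking along -z (the intrinsics and any distortion apply to the point x, -y, -z); pixel columns grow to the right and rows downward; lengths in m; the calibration is good to about 2 mm. A picture is of the moment at which its call begins: read the wrist's pose just before it. get_calibration takes no time and is no camera call; for the wrist camera it gives the pose at the moment of the call.
- job_done(): hands the job in; it is judged then, once.
Trained networks look in the newest picture that a camera, given by its name, has taken for a name from the list of things; names that differ only in an ending like _2 or _b are one class to them, and where a whole thing is asked for, a point or a joint stands for the part that bears it (a point fixed in the world has none). Each returns a list of dicts, best first, with "score" (0 to 1); they miss things now and then, are a little off and sometimes report something else, mostly with a low value. They report only what shows in the picture. A call takes as long as a camera call. They do not tell look-alikes from the thing itself.
- recognise(camera, query): "point" ([x, y, z] in m, in world coordinates, good to about 4 mm: the middle of the surface that is visible of it).
- regions_of(camera, query): "pixels" (400x640 bool, what is visible of it).
The state is a dict: "time": time; "joint_pos": joint angles; "joint_vel": joint speeds; "joint_efforts": joint torques, N m; "tool_pos": TCP position; "tool_rot": TCP orientation; "contact_force": force on the tool from outside, world axes, zero at the start; "ft_torque": the same for the moment, N m; "gripper_width": opening from 0.0 (shut) to 1.0 (fully open); "grasp_force": force on a finger pad.
Only numpy, scipy, OpenCV 4.12 (cv2) and the standard library are available. Lean on these libraries where they do the work, as an engineer would, in place of code of your own. Each camera call takes 0.05 s, during which the arm holds its last target. There are 200 camera calls.

## Working session

There is one attempt and no reset: what is moved stays moved. The work goes in short steps, Python scripts to look and compute and a tool call to move; the robot and the scene stay as the last step left them, time stands still between calls to the robot, and variables do not carry over. Pictures are saved under pics/ and viewed, at most 10 in all, crops included, and the job is handed in when it is done.

Besides the shell and the picture viewer there is one more tool, called after "Request:" by a JSON object that holds its "op" and its "data". apply_moves: Moves the arm, as the interface text tells. Its arguments: {"type":"object","properties":{"targets":{"type":"array"}},"required":["targets"]}

```bash
mkdir -p pics; ls
python3 - <<'E'
from plant import *
import cv2,numpy as np
s=state();print({k:np.round(v,3).tolist() for k,v in s.items()})
ims=[]
for c in("scene","top"):
    im=grab_frame(c);cv2.imwrite(f"pics/{c}0.png",im[...,::-1])
    for q in("jar_mid","cup","hub","arrow","turntable","honey","syrup","tub","cakebox","boule","cupcakes"):
        try:
            print(c,q,[(np.round(d["point"],3).tolist(),round(d["score"],2)) for d in recognise(c,q)][:5])
        except Exception as e: print(c,q,e)
E
```

```text
pics
{'time': 0.0, 'joint_pos': [1.045, 0.053, 1.614, 0.0, 1.476, -0.119], 'joint_vel': [0.001, 0.001, 0.0, -0.002, -0.0, -0.002], 'joint_efforts': [-0.001, -39.369, -37.017, -0.0, 0.007, -0.0], 'tool_pos': [0.247, 0.573, 0.252], 'tool_rot': [-0.0, 0.202, 0.979, -0.001], 'contact_force': [0.149, 0.108, 0.565], 'ft_torque': [0.008, -0.03, 0.018], 'grasp_force': 0.0, 'gripper_width': 1.003}
scene jar_mid [([0.658, 0.335, 0.028], 0.72), ([0.526, 0.243, 0.042], 0.57), ([0.31, 0.209, 0.064], 0.57)]
scene cup [([0.562, -0.11, 0.04], 0.66), ([0.751, 0.242, 0.082], 0.49)]
scene hub [([0.564, -0.111, 0.04], 0.62)]
scene arrow [([0.564, -0.111, 0.039], 0.61), ([0.528, 0.244, 0.047], 0.18)]
scene turntable [([0.562, -0.114, 0.039], 0.9), ([0.526, 0.242, 0.044], 0.19)]
scene honey [([0.751, 0.242, 0.083], 0.96)]
scene syrup [([0.396, -0.442, 0.1], 0.61)]
scene tub [([0.433, 0.467, 0.08], 0.81)]
scene cakebox [([0.589, 0.495, 0.066], 0.75)]
scene boule [([0.701, -0.364, 0.065], 0.93)]
scene cupcakes [([0.803, 0.074, 0.067], 0.56)]
top jar_mid [([0.295, 0.229, 0.072], 0.98), ([0.524, 0.258, 0.056], 0.67), ([0.381, -0.423, 0.111], 0.64), ([0.656, 0.344, 0.033], 0.6), ([0.731, 0.252, 0.1], 0.48)]
top cup [([0.545, -0.091, 0.044], 0.85)]
top hub [([0.544, -0.087, 0.038], 0.81)]
top arrow [([0.543, -0.094, 0.041], 0.73), ([0.522, 0.256, 0.055], 0.41)]
top turntable [([0.539, -0.089, 0.039], 0.69)]
top honey [([0.735, 0.25, 0.099], 0.89)]
top syrup [([0.381, -0.424, 0.11], 0.73), ([0.785, 0.096, 0.073], 0.6)]
top tub [([0.417, 0.483, 0.083], 0.86)]
top cakebox [([0.582, 0.51, 0.072], 0.7)]
top boule [([0.679, -0.345, 0.067], 0.92)]
top cupcakes [([0.788, 0.095, 0.071], 0.58)]
```

View pics/scene0.png

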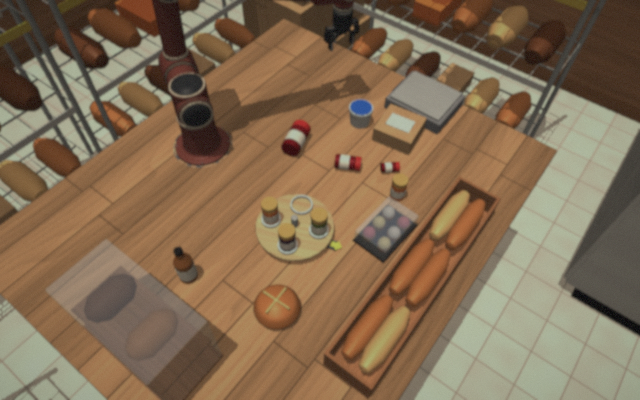

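View pics/top0.png

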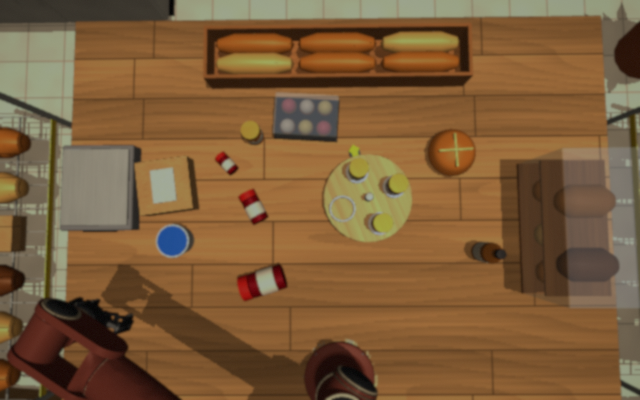

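Run:
```python
from plant import *
import numpy as np
for c in("scene","top","wrist"):print(c,{k:np.round(v,3).tolist() for k,v in get_calibration(c).items()})
```

```text
scene {'camera_matrix': [[490.375, 0.0, 318.473], [0.0, 490.375, 200.166], [0.0, 0.0, 1.0]], 'pose': [[0.795, -0.498, 0.346, 1.15], [0.606, 0.64, -0.472, -0.78], [0.013, 0.585, 0.811, 1.456], [0.0, 0.0, 0.0, 1.0]]}
top {'camera_matrix': [[435.878, 0.0, 324.235], [0.0, 435.878, 199.765], [0.0, 0.0, 1.0]], 'pose': [[-0.006, 0.997, -0.072, 0.443], [-1.0, -0.007, -0.012, 0.026], [-0.012, 0.072, 0.997, 1.362], [0.0, 0.0, 0.0, 1.0]]}
wrist {'camera_matrix': [[294.861, 0.0, 318.933], [0.0, 294.861, 198.82], [0.0, 0.0, 1.0]], 'pose': [[0.396, -0.883, -0.251, 0.184], [0.918, 0.381, 0.108, 0.599], [0.0, -0.274, 0.962, 0.374], [0.0, 0.0, 0.0, 1.0]]}
```

Scene and top views: three red-lidded look-alikes, top-view pixels large (262,282), middle (253,207), small (226,163). I choose the middle one, at about (0.52, 0.25). The carousel hub is at top (368,197), the empty cup at (341,208) and the arrow at (354,152). The two fixed cameras disagree by about 15–20 mm, so I'll go above the jar and check with the wrist camera.

Request:
{"op": "apply_moves", "data": {"targets": [{"translation": [-0.4, -0.2, 0], "twist": 0, "hand": 1}, {"translation": [-0.4, -0.2, 0], "twist": 0, "hand": 1}, {"translation": [-0.4, -0.2, 0], "twist": 0, "hand": 1}, {"translation": [-0.4, -0.2, 0], "twist": 0, "hand": 1}, {"translation": [-0.4, -0.2, 0], "twist": 0, "hand": 1}, {"translation": [-0.4, -0.2, 0], "twist": 0, "hand": 1}, {"translation": [-0.4, -0.2, 0], "twist": 0, "hand": 1}, {"translation": [-0.4, -0.2, 0], "twist": 0, "hand": 1}]}}

```text
time: 2.0
tool_pos: [0.4788, 0.2989, 0.2535]
tool_rot: [0.0, 0.202, 0.979, 0.0]
contact_force: [0.7, 1.0, 0.9]
gripper_width: 0.999
grasp_force: 0.0
```

Request:
{"op": "apply_moves", "data": {"targets": [{"translation": [0, 0, 0], "twist": -1, "hand": 1}, {"translation": [0, 0, 0], "twist": -1, "hand": 1}, {"translation": [0, 0, 0], "twist": -1, "hand": 1}, {"translation": [0, 0, 0], "twist": -1, "hand": 1}, {"translation": [0, 0, 0], "twist": -1, "hand": 1}, {"translation": [0, 0, 0], "twist": -1, "hand": 1}, {"translation": [0, 0, 0], "twist": -1, "hand": 1}, {"translation": [0, 0, 0], "twist": -1, "hand": 1}]}}

```text
time: 2.8
tool_pos: [0.4779, 0.3004, 0.2534]
tool_rot: [0.0, -0.197, 0.98, 0.0]
contact_force: [-0.3, -0.4, 0.1]
gripper_width: 0.997
grasp_force: 0.0
```

```bash
cat > h.py <<'E'
from plant import *
import cv2,numpy as np
from scipy.spatial.transform import Rotation as Ro
def pose():
    s=state();q=s["tool_rot"];R=Ro.from_quat([q[1],q[2],q[3],q[0]]).as_matrix()
    return np.array(s["tool_pos"]),R,s
def ray(cal,uv,z):
    K=np.array(cal["camera_matrix"]);P=np.array(cal["pose"])
    d=np.linalg.solve(K,[uv[0],uv[1],1]);d=P[:3,:3]@[d[0],-d[1],-d[2]]
    return P[:3,3]+d*(z-P[2,3])/d[2]
def proj(cal,p):
    K=np.array(cal["camera_matrix"]);P=np.array(cal["pose"])
    c=P[:3,:3].T@(np.array(p)-P[:3,3]);c=K@[c[0],-c[1],-c[2]];return c[:2]/c[2]
def snap(n,f):
    cal=get_calibration(n);im=grab_frame(n);cv2.imwrite(f"pics/{f}.png",im[...,::-1]);return cal,im
def show():
    p,R,s=pose();print("t",round(s["time"],2),"tcp",np.round(p,4),"xaxis deg",np.degrees(np.arctan2(R[1,0],R[0,0])).round(2),"grip",round(s["gripper_width"],3),round(s["grasp_force"],1),"F",np.round(s["contact_force"],1),"j",np.round(s["joint_pos"],2))
    return p,R
E
python3 - <<'E'
from h import *
show()
cal,im=snap("wrist","w1")
for d in regions_of("wrist","jar_mid"):
    m=d["pixels"];v,u=np.nonzero(m);print(d["score"],u.mean(),v.mean(),m.sum(),ray(cal,(u.mean(),v.mean()),.03).round(3))
for q in("jar_mid","cup"): print(q,[(np.round(d["point"],3).tolist(),round(d["score"],2)) for d in recognise("wrist",q)])
for c in("scene","top"):
    a=get_calibration(c);uv={"scene":(294,222),"top":(368.5,197)}[c];print("hub",ray(a,uv,.09 if c=="top" else .09))
E
```

```text
t 2.8 tcp [0.4779 0.3004 0.2534] xaxis deg -157.24 grip 0.997 0.0 F [-0.3 -0.4  0.1] j [ 0.43 -0.09  1.75 -0.    1.48 -1.54]
0.98 332.27964359150104 10.251199451679232 2918 [0.313 0.244 0.03 ]
0.79 274.3660015155342 193.73958070219751 3959 [0.519 0.257 0.03 ]
0.72 499.790280418251 195.4658982889734 8416 [0.416 0.509 0.03 ]
0.65 299.2480417754569 302.91253263707574 1532 [0.649 0.341 0.03 ]
jar_mid [([0.649, 0.343, 0.034], 0.92), ([0.319, 0.252, 0.054], 0.73), ([0.512, 0.263, 0.049], 0.68)]
cup [([0.523, -0.011, 0.04], 0.96)]
hub [ 0.55707498 -0.10646363  0.09      ]
hub [ 0.54193173 -0.08913462  0.09      ]
```

View pics/w1.png

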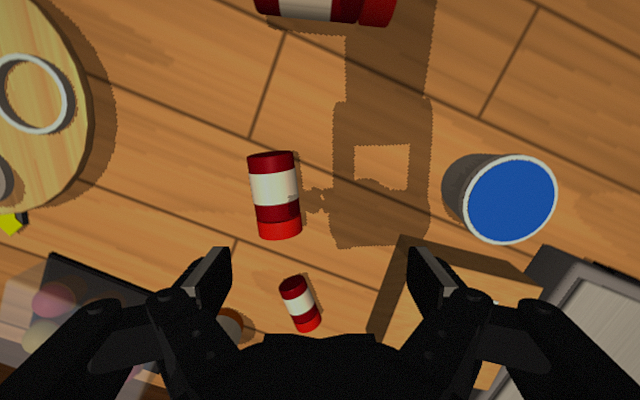

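The wrist view shows the middle jar at (274,194), with foot at the top (272,155) and bright-red lid at the bottom (280,230). The larger jar (330,10) and the smaller one (299,303) confirm the choice. The wrist camera agrees with the top camera, so the scene camera is the one that is off.

```bash
cat > jar.py <<'E'
from h import *
def jaraxis(cal,guess):
    ds=[d for d in regions_of("wrist","jar_mid")]
    uv=proj(cal,guess)
    d=min(ds,key=lambda d:np.hypot(*(np.argwhere(d["pixels"]).mean(0)[::-1]-uv)))
    m=d["pixels"].astype(np.uint8)
    c=max(cv2.findContours(m,cv2.RETR_EXTERNAL,cv2.CHAIN_APPROX_NONE)[0],key=cv2.contourArea)[:,0,:]
    W=np.array([ray(cal,p,.028) for p in c])[:,:2]   # equator silhouette
    (cx,cy),(w,h),a=cv2.minAreaRect((W*1000).astype(np.float32))
    a=a if w>h else a+90
    a=(a+90)%180-90
    print("score",d["score"],"centre",cx,cy,"size",w,h,"axis deg(mod180)",a);return np.array([cx,cy])/1000,a
E
python3 - <<'E'
from jar import *
cal,im=snap("wrist","w2");c,a=jaraxis(cal,[.519,.257,.028])
lid=ray(cal,(281,232),.03);ft=ray(cal,(272,158),.03);print(lid,ft)
p,R=show()
# target: TCP such that grasp 30 mm from centre towards lid
u=np.array([np.cos(np.radians(a)),np.sin(np.radians(a))]);t=c+.03*u
print("target",t,"tool delta mm",R.T@(np.r_[t,0.10]-p)*1000)
# carousel from top
cal=get_calibration("top");im=grab_frame("top")
for uv,z,n in(((341.5,208),.052,"cup"),((354,152),.01,"arrow"),((368.5,197),.09,"hub"),((358,168),.14,"j1"),((397,184),.14,"j2"),((381,222),.14,"j3")):print(n,ray(cal,uv,z).round(4))
cv2.imwrite("pics/topc.png",cv2.resize(im[130:260,300:440,::-1],None,fx=5,fy=4.6,interpolation=cv2.INTER_CUBIC)[:600])
E
```

```text
score 0.66 centre 523.0021362304688 258.4111022949219 size 111.72525024414062 57.10873794555664 axis deg(mod180) 27.42340087890625
[0.56220143 0.28162798 0.03      ] [0.47926741 0.23960739 0.03      ]
t 3.1 tcp [0.4779 0.3004 0.2533] xaxis deg -157.55 grip 0.996 0.0 F [ 0.2  0.6 -0.1] j [ 0.43 -0.09  1.75 -0.    1.48 -1.53]
target [0.54963096 0.27222797] tool delta mm [-55.54085816 -53.45432122 153.34907164]
cup [ 0.5123 -0.011   0.052 ]
arrow [ 0.6899 -0.0529  0.01  ]
hub [ 0.5419 -0.0891  0.09  ]
j1 [ 0.6203 -0.0561  0.14  ]
j2 [ 0.5741 -0.1652  0.14  ]
j3 [ 0.4677 -0.1186  0.14  ]
```

View pics/topc.png

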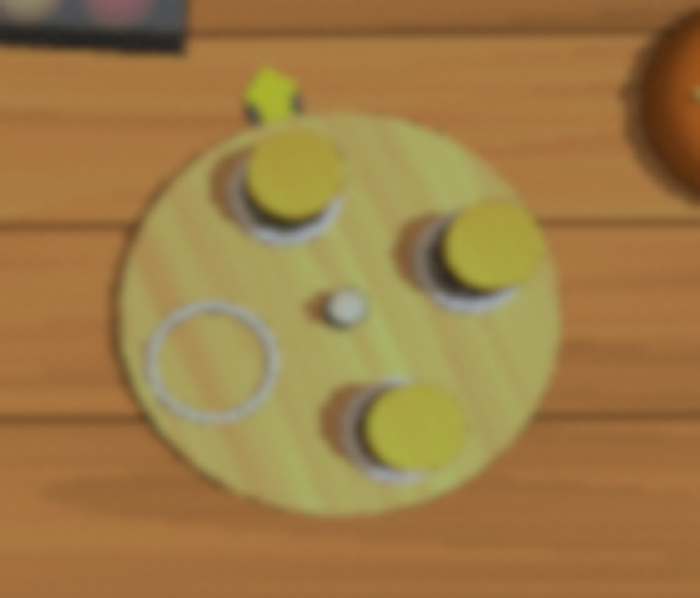

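The top crop shows the empty cup at left (212,360), the hub stub at (346,307), the arrow at (271,97) and brass jars at the other three places. That puts the cup at about 98° anticlockwise from the arrow. Moving over the lid end now.

Request:
{"op": "apply_moves", "data": {"targets": [{"translation": [0, 0, 0], "twist": -0.87, "hand": 1}, {"translation": [-0.17, -0.19, 0.4], "twist": 0, "hand": 1}, {"translation": [-0.17, -0.19, 0.4], "twist": 0, "hand": 1}, {"translation": [-0.17, -0.2, 0.4], "twist": 0, "hand": 1}, {"translation": [0, 0, 0], "twist": 0, "hand": 1}, {"translation": [0, 0, 0], "twist": 0, "hand": 1}]}}

```text
time: 3.75
tool_pos: [0.5494, 0.2722, 0.1321]
tool_rot: [-0.001, -0.237, 0.971, 0.0]
contact_force: [-0.2, -0.5, 1.5]
gripper_width: 1.002
grasp_force: 0.0
```

Run:
```python
from jar import *
p,R=show()
cal,im=snap("wrist","w3");c,a=jaraxis(cal,[.519,.257,.028])
u=np.array([np.cos(np.radians(a)),np.sin(np.radians(a))])
print("centre rel tool",R.T@(np.r_[c,.028]-p)*1000,"axis in tool",R.T@np.r_[u,0])
```

```text
t 3.75 tcp [0.5494 0.2722 0.1321] xaxis deg -152.56 grip 1.002 0.0 F [-0.2 -0.5  1.5] j [ 0.34  0.13  1.74  0.    1.27 -1.71]
score 0.58 centre 523.1044921875 259.47357177734375 size 111.85443878173828 56.28213119506836 axis deg(mod180) 28.29163360595703
centre rel tool [ 28.90776788   0.79137385 104.13358317] axis in tool [-0.99988497  0.01490793 -0.00279221]
```

View pics/w3.png

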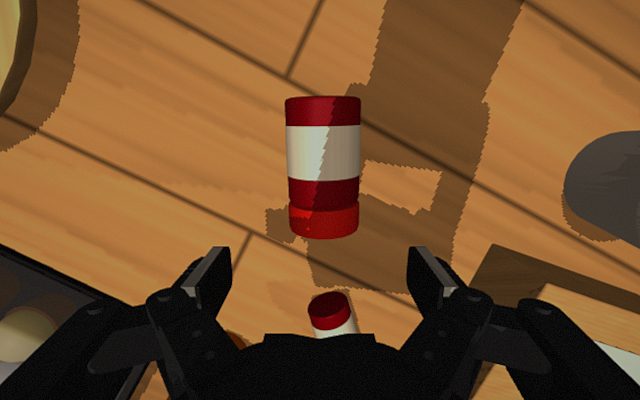

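The jar lies at (323,165), square to the fingers, with the lid nearest the TCP (323,220). Descending and pinching lightly.

Request:
{"op": "apply_moves", "data": {"targets": [{"translation": [0.03, 0.01, 0.4], "twist": -0.1, "hand": 1}, {"translation": [0, 0, 0.4], "twist": 0, "hand": 1}, {"translation": [0, 0, 0.23], "twist": 0, "hand": 1}, {"translation": [0, 0, 0], "twist": 0, "hand": 0.7}, {"translation": [0, 0, 0], "twist": 0, "hand": 0.67}, {"translation": [0, 0, 0], "twist": 0, "hand": 0.65}, {"translation": [0, 0, 0], "twist": 0, "hand": 0.65}, {"translation": [0, 0, 0], "twist": 0, "hand": 0.65}]}}

```text
time: 4.65
tool_pos: [0.5487, 0.2731, 0.0334]
tool_rot: [0.002, -0.243, 0.97, 0.001]
contact_force: [-1.6, 1.3, 6.9]
gripper_width: 0.65
grasp_force: 10.0
```

Request:
{"op": "apply_moves", "data": {"targets": [{"translation": [0.045, 0, -0.105], "twist": 0, "hand": 0.65}, {"translation": [0.056, 0, -0.097], "twist": 0, "hand": 0.65}, {"translation": [0.07, 0, -0.09], "twist": 0, "hand": 0.65}, {"translation": [0.08, 0, -0.08], "twist": 0, "hand": 0.65}, {"translation": [0.09, 0, -0.068], "twist": 0, "hand": 0.65}, {"translation": [0.098, 0, -0.057], "twist": 0, "hand": 0.65}]}}

```text
time: 5.25
tool_pos: [0.5072, 0.2509, 0.0805]
tool_rot: [-0.0, -0.243, 0.97, -0.0]
contact_force: [-0.5, -0.6, -2.0]
gripper_width: 0.649
grasp_force: 9.0
```

Run:
```python
from h import *
show();snap("wrist","w4")
```

```text
t 5.25 tcp [0.5072 0.2509 0.0805] xaxis deg -151.92 grip 0.649 9.0 F [-0.5 -0.6 -2. ] j [ 0.33  0.08  1.88 -0.    1.17 -1.73]
```

View pics/w4.png

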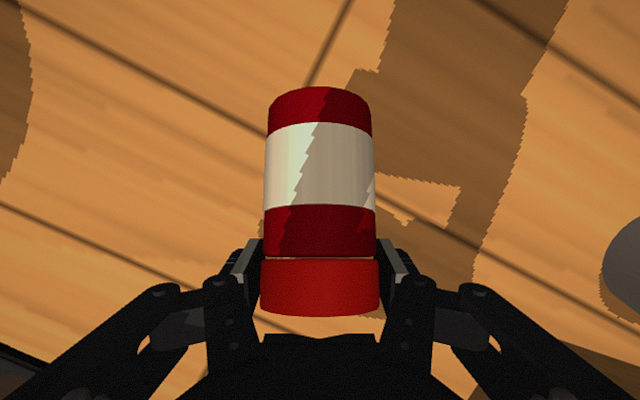

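The jar is tipping as planned: the foot stays on the table at (320,95) and the lid is in the pads at (320,285). I'll continue the arc.

Request:
{"op": "apply_moves", "data": {"targets": [{"translation": [0.105, 0, -0.044], "twist": 0, "hand": 0.65}, {"translation": [0.109, 0, -0.029], "twist": 0, "hand": 0.65}, {"translation": [0.112, 0, -0.014], "twist": 0, "hand": 0.65}, {"translation": [0.114, 0, 0], "twist": 0, "hand": 0.65}, {"translation": [0.112, 0, 0.015], "twist": 0, "hand": 0.65}, {"translation": [0.11, 0, 0.029], "twist": 0, "hand": 0.65}, {"translation": [0, 0, 0], "twist": 0, "hand": 0.65}]}}

```text
time: 6.0
tool_pos: [0.4476, 0.2194, 0.083]
tool_rot: [-0.001, -0.243, 0.97, -0.0]
contact_force: [-0.4, 0.3, -3.3]
gripper_width: 0.654
grasp_force: 9.1
```

Run:
```python
from h import *
show();snap("wrist","w5")
```

```text
t 6.0 tcp [0.4476 0.2194 0.083 ] xaxis deg -151.92 grip 0.654 9.1 F [-0.4  0.3 -3.3] j [ 0.31 -0.08  2.04 -0.    1.18 -1.75]
```

View pics/w5.png

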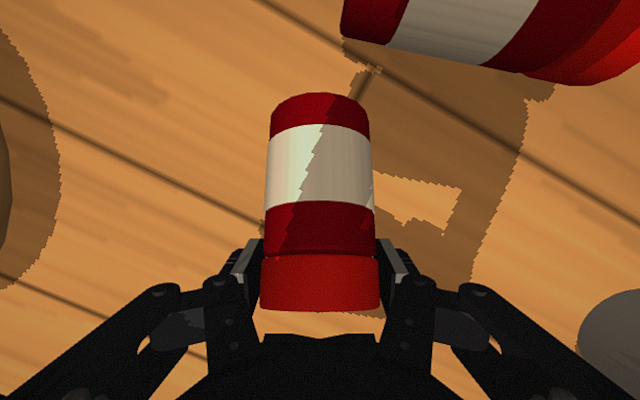

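Run:
```python
from h import *
p,R=show();cal=get_calibration("wrist")
g=p+R@[0,0,.003];up=np.array([0,0,1.]);l=-R[:,0]
# measured along mid column: foot rim far top ~92 , label edges ~124(top) , jam/lid seam ~255, lid end ~311
for d in(.080,.085):
  for ph in(0,10,20,30,40,50,60,75):
    a=np.radians(ph);ax=l*np.cos(a)+up*np.sin(a);n=up*np.cos(a)-l*np.sin(a) # n: upper-side generator
    f=g-d*ax
    print(d,ph,[round(proj(cal,f+s*ax+.028*n)[1]) for s in(0,.078,.1)],"bottom",(f-.028*n)[2].round(4),"other rim",(f+.028*n)[2].round(4), "E ahead(+x)", round(((f-.028*n-g)@R[:,0])*1000))
```

```text
t 6.05 tcp [0.4486 0.2198 0.0836] xaxis deg -151.92 grip 0.654 9.1 F [ 0.4 -0.1 -2.5] j [ 0.31 -0.08  2.04  0.    1.18 -1.75]
0.08 0 [82, 305, 353] bottom 0.0527 other rim 0.1087 E ahead(+x) 80
0.08 10 [75, 292, 348] bottom 0.0392 other rim 0.0944 E ahead(+x) 74
0.08 20 [77, 279, 340] bottom 0.027 other rim 0.0797 E ahead(+x) 66
0.08 30 [85, 266, 328] bottom 0.0164 other rim 0.065 E ahead(+x) 55
0.08 40 [96, 253, 314] bottom 0.0078 other rim 0.0507 E ahead(+x) 43
0.08 50 [110, 241, 298] bottom 0.0014 other rim 0.0374 E ahead(+x) 30
0.08 60 [126, 231, 281] bottom -0.0026 other rim 0.0254 E ahead(+x) 16
0.08 75 [151, 220, 255] bottom -0.0039 other rim 0.0106 E ahead(+x) -6
0.085 0 [64, 293, 342] bottom 0.0527 other rim 0.1087 E ahead(+x) 85
0.085 10 [60, 279, 336] bottom 0.0384 other rim 0.0935 E ahead(+x) 79
0.085 20 [65, 265, 326] bottom 0.0253 other rim 0.0779 E ahead(+x) 70
0.085 30 [75, 252, 314] bottom 0.0139 other rim 0.0625 E ahead(+x) 60
0.085 40 [89, 240, 299] bottom 0.0046 other rim 0.0475 E ahead(+x) 47
0.085 50 [104, 230, 284] bottom -0.0025 other rim 0.0336 E ahead(+x) 33
0.085 60 [121, 222, 268] bottom -0.007 other rim 0.0211 E ahead(+x) 18
0.085 75 [148, 213, 246] bottom -0.0087 other rim 0.0058 E ahead(+x) -5
```

The jar hangs at about 40° tilt with its foot roughly 8 mm up, because the pads didn't slip enough. I'll shift away from the big jar, set the foot edge back on the table and continue the arc with a slight press.

Request:
{"op": "apply_moves", "data": {"targets": [{"translation": [-0.25, 0, -0.1], "twist": 0, "hand": 0.65}, {"translation": [-0.25, 0, 0], "twist": 0, "hand": 0.65}, {"translation": [0, 0, 0.1], "twist": 0, "hand": 0.65}, {"translation": [0, 0, 0.06], "twist": 0, "hand": 0.65}, {"translation": [0, 0, 0.03], "twist": 0, "hand": 0.65}, {"translation": [0, 0, 0], "twist": 0, "hand": 0.65}]}}

```text
time: 6.65
tool_pos: [0.4933, 0.2436, 0.0751]
tool_rot: [-0.0, -0.243, 0.97, 0.0]
contact_force: [0.1, 0.2, 0.0]
gripper_width: 0.651
grasp_force: 9.3
```

Request:
{"op": "apply_moves", "data": {"targets": [{"translation": [0, 0, 0.03], "twist": 0, "hand": 0.655}, {"translation": [0.096, 0, -0.045], "twist": 0, "hand": 0.655}, {"translation": [0.105, 0, -0.03], "twist": 0, "hand": 0.655}, {"translation": [0.108, 0, -0.018], "twist": 0, "hand": 0.655}, {"translation": [0, 0, 0], "twist": 0, "hand": 0.655}]}}

```text
time: 7.15
tool_pos: [0.4648, 0.2285, 0.0816]
tool_rot: [-0.001, -0.243, 0.97, -0.0]
contact_force: [-0.3, -0.7, -0.6]
gripper_width: 0.654
grasp_force: 0.0
```

```bash
cat > tilt.py <<'E'
from h import *
def tilt(f):
    p,R=show();cal,im=snap("wrist",f)
    g=p+R@[0,0,.003]
    c=im[:,305:335].mean(1);hsv=cv2.cvtColor(im,cv2.COLOR_RGB2HSV)[:,305:335].mean(1)
    white=(c[:,1]>90)&(np.abs(c[:,0]-c[:,1])<60)&(c[:,2]>75)
    red=(c[:,0]>3*c[:,1])&(c[:,0]>60)
    for n,m in(("white",white),("red",red)):
        e=np.nonzero(np.diff(np.r_[0,m.astype(int),0]))[0];print(n,e)
    from scipy.optimize import least_squares
    return im
E
python3 -c "
from tilt import *
tilt('w6')"
```

```text
t 7.15 tcp [0.4648 0.2285 0.0816] xaxis deg -151.92 grip 0.654 0.0 F [-0.3 -0.7 -0.6] j [ 0.31 -0.03  2.   -0.    1.17 -1.75]
white [241 304]
red [207 239 306 336]
```

View pics/w6.png

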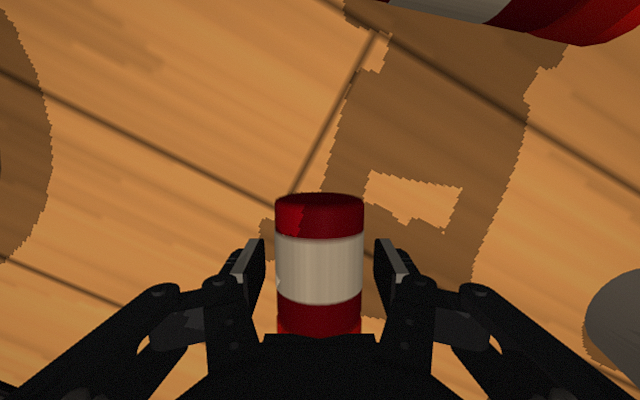

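The pinch let go at 0.655 and the jar rolled flat again: foot edge at (320,197), axis still along tool x, lid under the gripper body. I'll lift and re-measure.

Request:
{"op": "apply_moves", "data": {"targets": [{"translation": [0, 0, 0], "twist": 0, "hand": 0.85}, {"translation": [0, 0, -0.2], "twist": 0, "hand": 1}, {"translation": [-0.1, 0, -0.4], "twist": 0, "hand": 1}, {"translation": [-0.2, 0, 0], "twist": 0, "hand": 1}, {"translation": [0, 0, 0], "twist": 0, "hand": 1}]}}

```text
time: 7.7
tool_pos: [0.4955, 0.2443, 0.1438]
tool_rot: [0.002, -0.243, 0.97, 0.0]
contact_force: [-0.2, 0.5, -0.4]
gripper_width: 0.999
grasp_force: 0.0
```

Run:
```python
from jar import *
p,R=show()
cal,im=snap("wrist","w7");c,a=jaraxis(cal,[.5,.25,.028])
g=p;print("centre rel tool (lid end bias ~6mm: add to x)",R.T@(np.r_[c,.028]-p)*1000,"tool xaxis should be",a-180)
# model-free: foot & seam rows on centre line
f=im[:,:,0]
```

```text
t 7.7 tcp [0.4955 0.2443 0.1438] xaxis deg -151.9 grip 0.999 0.0 F [-0.2  0.5 -0.4] j [ 0.32 -0.03  1.88  0.    1.28 -1.74]
score 0.74 centre 499.7701721191406 244.28530883789062 size 115.70706176757812 55.962100982666016 axis deg(mod180) 27.926109313964844
centre rel tool (lid end bias ~6mm: add to x) [ -3.28878465  -1.92555793 115.80139566] tool xaxis should be -152.07389068603516
```

View pics/w7.png

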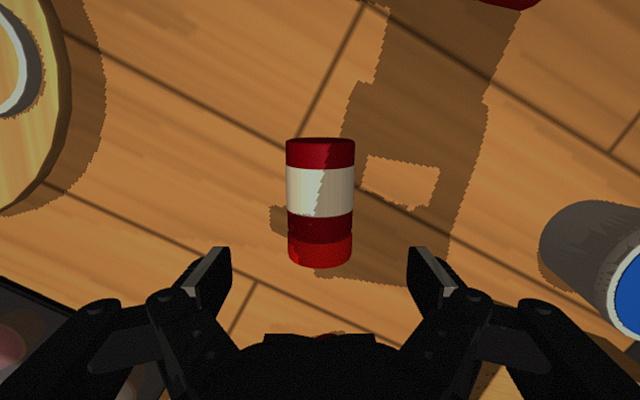

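Request:
{"op": "apply_moves", "data": {"targets": [{"translation": [-0.27, -0.02, 0], "twist": 0, "hand": 1}, {"translation": [0, 0, 0.4], "twist": 0, "hand": 1}, {"translation": [0, 0, 0.4], "twist": 0, "hand": 1}, {"translation": [0, 0, 0.36], "twist": 0, "hand": 0.9}, {"translation": [0, 0, 0], "twist": 0, "hand": 0.75}, {"translation": [0, 0, 0], "twist": 0, "hand": 0.7}]}}

```text
time: 8.4
tool_pos: [0.5163, 0.2538, 0.0246]
tool_rot: [-0.002, -0.243, 0.97, -0.0]
contact_force: [0.7, -0.1, 0.4]
gripper_width: 0.702
grasp_force: 0.0
```

Request:
{"op": "apply_moves", "data": {"targets": [{"translation": [0, 0, 0], "twist": 0, "hand": 0.65}, {"translation": [0, 0, 0], "twist": 0, "hand": 0.65}, {"translation": [0, 0, 0], "twist": 0, "hand": 0.65}]}}

```text
time: 8.7
tool_pos: [0.5186, 0.2546, 0.0272]
tool_rot: [0.001, -0.243, 0.97, 0.0]
contact_force: [0.1, 0.4, -2.5]
gripper_width: 0.651
grasp_force: 9.9
```

Request:
{"op": "apply_moves", "data": {"targets": [{"translation": [0.046, 0, -0.096], "twist": 0, "hand": 0.648}, {"translation": [0.059, 0, -0.088], "twist": 0, "hand": 0.648}, {"translation": [0.07, 0, -0.081], "twist": 0, "hand": 0.648}, {"translation": [0.081, 0, -0.07], "twist": 0, "hand": 0.648}, {"translation": [0.09, 0, -0.062], "twist": 0, "hand": 0.648}, {"translation": [0.098, 0, -0.05], "twist": 0, "hand": 0.648}]}}

```text
time: 9.3
tool_pos: [0.4779, 0.233, 0.0711]
tool_rot: [0.0, -0.243, 0.97, 0.0]
contact_force: [0.4, 0.1, -3.1]
gripper_width: 0.648
grasp_force: 13.8
```

Run:
```python
from tilt import *
tilt('w8')
p,R=show()[:2];cal=get_calibration("wrist");g=p+R@[0,0,.003];up=np.array([0,0,1.]);l=-R[:,0]
for d in(.077,.081):
  for ph in(25,35,45,55):
    a=np.radians(ph);ax=l*np.cos(a)+up*np.sin(a);n=up*np.cos(a)-l*np.sin(a);f=g-d*ax
    print(d,ph,[round(proj(cal,f+s*ax+.028*n)[1]) for s in(0,.078,.1)],(f-.028*n)[2].round(4))
```

```text
t 9.3 tcp [0.4779 0.233  0.0711] xaxis deg -151.92 grip 0.648 13.8 F [ 0.4  0.1 -3.1] j [ 0.31  0.02  1.97  0.    1.15 -1.75]
white [160 264]
red [ 99 159 265 338]
t 9.35 tcp [0.4769 0.2326 0.0713] xaxis deg -151.91 grip 0.651 13.9 F [ 0.3  0.5 -4.3] j [ 0.31  0.02  1.97 -0.    1.15 -1.75]
0.077 25 [87, 281, 343] 0.0104
0.077 35 [95, 267, 331] 0.0012
0.077 45 [107, 254, 315] -0.0059
0.077 55 [121, 242, 298] -0.0108
0.081 25 [78, 270, 332] 0.0087
0.081 35 [88, 256, 319] -0.0011
0.081 45 [102, 244, 303] -0.0087
0.081 55 [117, 234, 287] -0.0141
```

```bash
cat > fit.py <<'E'
from h import *
from scipy.optimize import least_squares
W=(.0205,.0585) # label, replaced below
def rows(im):
    c=im[:,310:330].mean(1)
    white=(c[:,1]>80)&(c[:,0]<1.7*c[:,1]);red=(c[:,0]>3*c[:,1])&(c[:,0]>50)
    w=[(a,b) for a,b in runs(white) if b-a>12 and a>0 and red[max(a-8,0):a].any()]
    return runs(red),runs(white),w
def runs(m):
    e=np.nonzero(np.diff(np.r_[0,m.astype(int),0]))[0];return [(int(a),int(b)) for a,b in e.reshape(-1,2) if b-a>4]
def model(cal,p,R,d,ph,ss,e=0.):
    g=p+R@[0,0,.003];l=-R[:,0];up=np.array([0,0,1.])
    ax=l*np.cos(ph)+up*np.sin(ph);n=up*np.cos(ph)-l*np.sin(ph);f=g-d*ax-e*n
    return [proj(cal,f+s*ax+.028*n)[1] for s in ss],(f-.028*n)[2],(f+.028*n)[2]
E
python3 - <<'E'
from fit import *
im=cv2.imread("pics/w7.png")[...,::-1];print(rows(im))
p,R,s=pose();cal=get_calibration("wrist");P=np.array(cal["pose"])
T=np.eye(4);T[:3,:3]=R;T[:3,3]=p;O=np.linalg.inv(T)@P
T[:3,3]=[.4955,.2443,.1438];c7=dict(camera_matrix=cal["camera_matrix"],pose=T@O)
for r in(139,167,215,236,266):
    q=ray(c7,(320,r),.056);print(r,(R.T@(q-T[:3,3])*1000).round(1))
im8=cv2.imread("pics/w8.png")[...,::-1];print(rows(im8));print(im8[90:345:12,320].tolist())
E
```

```text
([(143, 169), (218, 268)], [(0, 137), (169, 217), (269, 334)], [(169, 217), (269, 334)])
139 [54.4 -1.2 87.8]
167 [34.8 -1.2 87.8]
215 [-1.4 -1.2 87.8]
236 [-18.2  -1.2  87.8]
266 [-43.6  -1.1  87.8]
([(98, 159), (265, 338)], [(0, 97), (160, 265)], [(160, 265)])
[[206, 141, 75], [89, 9, 12], [96, 17, 21], [91, 7, 13], [94, 14, 19], [93, 10, 19], [163, 145, 118], [163, 142, 117], [163, 142, 114], [162, 142, 115], [164, 143, 116], [165, 145, 118], [165, 143, 117], [164, 144, 117], [164, 145, 118], [84, 0, 5], [84, 3, 6], [84, 4, 8], [84, 4, 13], [85, 8, 2], [143, 14, 8], [19, 17, 15]]
```

```bash
cat >> fit.py <<'E'
SS=(0,.0197,.056)
def fit(cal,p,R,obs):
    best=min((least_squares(lambda v:np.array(model(cal,p,R,v[0],v[1],SS)[0])-obs,[.07,np.radians(a)]) for a in(-40,-10,20,50,80)),key=lambda r:r.cost)
    d,ph=best.x;_,b,t=model(cal,p,R,d,ph,SS);print("d %.4f tilt %.1f cost %.1f"%(d,np.degrees(ph),best.cost),"lower rim z",b.round(4),"upper",t.round(4))
def check(f):
    p,R=show();cal,im=snap("wrist",f);r=rows(im);print(r)
    w=r[2][0];ft=[a for a,b in r[0] if abs(b-w[0])<6][0];fit(cal,p,R,np.array([ft,w[0],w[1]]))
E
python3 - <<'E'
from fit import *
p,R=show();cal=get_calibration("wrist")
fit(cal,p,R,np.array([98,159.5,265]))
T=np.eye(4)
# validate on w5 (same tool orientation): shift pose only
P=np.array(cal["pose"]);q=np.array([.4486,.2198,.0836]);c5=dict(camera_matrix=cal["camera_matrix"],pose=P.copy());c5["pose"][:3,3]+=q-p
r=rows(cv2.imread("pics/w5.png")[...,::-1]);print(r);fit(c5,q,R,np.array([93,126,203]))
E
```

```text
t 9.35 tcp [0.4769 0.2326 0.0713] xaxis deg -151.91 grip 0.651 13.9 F [ 0.3  0.5 -4.3] j [ 0.31  0.02  1.97 -0.    1.15 -1.75]
d 0.0755 tilt 0.0 cost 5.4 lower rim z 0.0403 upper 0.0963
([(93, 124), (201, 312)], [(0, 92), (124, 201), (312, 338)], [(124, 201), (312, 338)])
d 0.0800 tilt 36.8 cost 1.2 lower rim z 0.0102 upper 0.0551
```

The jar was lifted level (tilt 0), because a 14 N grip holds it too firmly to pivot. I'll set it down, regrip nearer the lid and more lightly, and let gravity swing the foot down.

Request:
{"op": "apply_moves", "data": {"targets": [{"translation": [0, 0, 0.2], "twist": 0, "hand": 0.648}, {"translation": [0, 0, 0.15], "twist": 0, "hand": 0.648}, {"translation": [0, 0, 0.06], "twist": 0, "hand": 0.648}, {"translation": [0, 0, 0], "twist": 0, "hand": 0.66}, {"translation": [0, 0, 0], "twist": 0, "hand": 0.75}, {"translation": [-0.12, 0, 0], "twist": 0, "hand": 0.75}, {"translation": [0, 0, 0], "twist": 0, "hand": 0.66}, {"translation": [0, 0, 0], "twist": 0, "hand": 0.652}]}}

```text
time: 10.15
tool_pos: [0.4914, 0.2399, 0.031]
tool_rot: [0.002, -0.243, 0.97, 0.0]
contact_force: [2.2, 1.0, 2.1]
gripper_width: 0.656
grasp_force: 5.2
```

Request:
{"op": "apply_moves", "data": {"targets": [{"translation": [0, 0, 0], "twist": 0, "hand": 0.652}, {"translation": [0, 0, 0], "twist": 0, "hand": 0.652}]}}

```text
time: 10.35
tool_pos: [0.491, 0.2397, 0.0309]
tool_rot: [0.002, -0.243, 0.97, 0.0]
contact_force: [4.0, 2.5, 4.4]
gripper_width: 0.655
grasp_force: 5.4
```

Request:
{"op": "apply_moves", "data": {"targets": [{"translation": [0.046, 0, -0.111], "twist": 0, "hand": 0.652}, {"translation": [0.061, 0, -0.105], "twist": 0, "hand": 0.652}, {"translation": [0.074, 0, -0.096], "twist": 0, "hand": 0.652}, {"translation": [0.086, 0, -0.085], "twist": 0, "hand": 0.652}, {"translation": [0, 0, 0], "twist": 0, "hand": 0.652}]}}

```text
time: 10.85
tool_pos: [0.464, 0.2259, 0.0691]
tool_rot: [-0.001, -0.243, 0.97, -0.0]
contact_force: [0.5, -0.1, -1.3]
gripper_width: 0.651
grasp_force: 5.7
```

```bash
python3 -c "
from fit import *
check('w9')"
```

```text
t 10.85 tcp [0.464  0.2259 0.0691] xaxis deg -151.92 grip 0.651 5.7 F [ 0.5 -0.1 -1.3] j [ 0.31 -0.01  2.01  0.    1.15 -1.75]
([(65, 100), (184, 297)], [(0, 64), (100, 184), (298, 338)], [(100, 184), (298, 338)])
d 0.0907 tilt 29.6 cost 5.3 lower rim z -0.003 upper 0.0458
```

Request:
{"op": "apply_moves", "data": {"targets": [{"translation": [0.096, 0, -0.078], "twist": 0, "hand": 0.652}, {"translation": [0.106, 0, -0.062], "twist": 0, "hand": 0.652}, {"translation": [0.112, 0, -0.048], "twist": 0, "hand": 0.652}, {"translation": [0, 0, 0], "twist": 0, "hand": 0.652}]}}

```text
time: 11.3
tool_pos: [0.4374, 0.2114, 0.0879]
tool_rot: [-0.0, -0.243, 0.97, -0.0]
contact_force: [1.1, 0.6, 1.6]
gripper_width: 0.65
grasp_force: 6.3
```

```bash
python3 -c "
from fit import *
check('w10')"
```

```text
t 11.3 tcp [0.4374 0.2114 0.0879] xaxis deg -151.92 grip 0.65 6.3 F [1.1 0.6 1.6] j [ 0.3  -0.12  2.07 -0.    1.19 -1.76]
([(99, 120), (180, 304)], [(0, 99), (121, 179), (305, 338)], [(121, 179), (305, 338)])
d 0.0892 tilt 49.2 cost 1.9 lower rim z -0.0009 upper 0.0357
```

Tilt is 49° with the foot on the table. I'll shift 50 mm away from the large jar before finishing.

Request:
{"op": "apply_moves", "data": {"targets": [{"translation": [0, 0, -0.1], "twist": 0, "hand": 0.652}, {"translation": [-0.1, 0, 0], "twist": 0, "hand": 0.652}, {"translation": [-0.2, 0, 0], "twist": 0, "hand": 0.652}, {"translation": [-0.2, 0, 0], "twist": 0, "hand": 0.652}, {"translation": [0, 0, 0], "twist": 0, "hand": 0.652}, {"translation": [0, 0, 0.06], "twist": 0, "hand": 0.652}]}}

```text
time: 11.95
tool_pos: [0.4848, 0.2363, 0.0944]
tool_rot: [0.003, -0.243, 0.97, 0.0]
contact_force: [0.3, 0.1, 10.9]
gripper_width: 0.654
grasp_force: 7.3
```

```bash
python3 -c "
from fit import *
check('w11')"
```

```text
t 11.95 tcp [0.4848 0.2363 0.0944] xaxis deg -151.91 grip 0.654 7.3 F [ 0.3  0.1 10.9] j [ 0.32  0.    1.95  0.    1.19 -1.75]
([(130, 143), (184, 321)], [(0, 130), (143, 183), (321, 338)], [(143, 183), (321, 338)])
d 0.0877 tilt 65.7 cost 2.2 lower rim z -0.0002 upper 0.0225
```

Request:
{"op": "apply_moves", "data": {"targets": [{"translation": [0.128, 0, -0.006], "twist": 0, "hand": 0.652}, {"translation": [0.128, 0, 0.012], "twist": 0, "hand": 0.652}, {"translation": [0.125, 0, 0.03], "twist": 0, "hand": 0.652}, {"translation": [0, 0, 0], "twist": 0, "hand": 0.652}]}}

```text
time: 12.4
tool_pos: [0.4476, 0.2167, 0.0883]
tool_rot: [-0.0, -0.243, 0.97, -0.0]
contact_force: [-1.4, -2.1, 2.6]
gripper_width: 0.65
grasp_force: 7.4
```

```bash
python3 -c "
from fit import *
check('w12')"
```

```text
t 12.4 tcp [0.4476 0.2167 0.0883] xaxis deg -151.91 grip 0.65 7.4 F [-1.4 -2.1  2.6] j [ 0.3  -0.09  2.04 -0.    1.19 -1.76]
([(213, 338)], [(0, 180), (185, 190)], [])Traceback (most recent call last):
  File "<string>", line 3, in <module>
    check('w12')
    ~~~~~^^^^^^^
  File "fit.py", line 21, in check
    w=r[2][0];ft=[a for a,b in r[0] if abs(b-w[0])<6][0];fit(cal,p,R,np.array([ft,w[0],w[1]]))
      ~~~~^^^
IndexError: list index out of range
```

Request:
{"op": "apply_moves", "data": {"targets": [{"translation": [0, 0, 0], "twist": 0, "hand": 0.66}, {"translation": [0, 0, 0], "twist": 0, "hand": 0.7}, {"translation": [0, 0, 0], "twist": 0, "hand": 0.7}, {"translation": [0, 0, 0.08], "twist": 0, "hand": 0.7}, {"translation": [0, 0, 0.06], "twist": 0, "hand": 0.7}, {"translation": [0, 0, 0], "twist": 0, "hand": 0.64}, {"translation": [0, 0, 0], "twist": 0, "hand": 0.62}, {"translation": [0, 0, 0], "twist": 0, "hand": 0.62}]}}

```text
time: 13.25
tool_pos: [0.4478, 0.2171, 0.0735]
tool_rot: [-0.001, -0.243, 0.97, 0.0]
contact_force: [0.4, 1.0, -2.7]
gripper_width: 0.638
grasp_force: 63.6
```

Run:
```python
from fit import *
p,R=show();cal,im=snap("wrist","w13");print(rows(im));print(im[165:345:6,320].tolist())
g=p.copy()
up=np.array([0,0,1.])
for off in(-.01,0,.01):
  c=np.r_[(p+R@[off,0,0])[:2],0]
  f=c+R[:,0]*.028
  print(off,"front gen rows foot,w0,w1,seam,top",[round(proj(cal,f+up*s)[1]) for s in(0,.02,.056,.078,.1)],"top far",round(proj(cal,c-R[:,0]*.028+up*.1)[1]))
cv2.imwrite("pics/w13c.png",im[150:,200:440,::-1])
```

```text
t 13.25 tcp [0.4478 0.2171 0.0735] xaxis deg -151.92 grip 0.638 63.6 F [ 0.4  1.  -2.7] j [ 0.3  -0.07  2.05  0.    1.16 -1.76]
([(224, 338)], [(0, 185)], [])
[[183, 124, 64], [136, 90, 50], [117, 78, 41], [185, 124, 65], [60, 33, 29], [88, 76, 61], [87, 76, 64], [138, 123, 100], [41, 0, 0], [43, 1, 4], [78, 14, 13], [75, 6, 1], [75, 2, 6], [79, 7, 5], [147, 25, 20], [143, 15, 8], [142, 11, 9], [142, 16, 11], [141, 17, 13], [141, 6, 0], [142, 17, 13], [141, 14, 12], [142, 19, 10], [140, 7, 3], [139, 14, 6], [139, 11, 11], [138, 4, 3], [139, 16, 9], [138, 11, 6], [10, 13, 18]]
-0.01 front gen rows foot,w0,w1,seam,top [195, 204, 224, 243, 269] top far 392
0 front gen rows foot,w0,w1,seam,top [181, 188, 205, 221, 243] top far 372
0.01 front gen rows foot,w0,w1,seam,top [166, 172, 185, 198, 215] top far 352
```

The fit to the wrist picture says the jar is upright in a firm grip, centred about 3 mm off the TCP. I'll lift it and look at the carousel from nearer.

Request:
{"op": "apply_moves", "data": {"targets": [{"translation": [0, 0, -0.1], "twist": 0, "hand": 0.62}, {"translation": [0, 0, -0.3], "twist": 0, "hand": 0.62}, {"translation": [0, 0, -0.4], "twist": 0, "hand": 0.62}, {"translation": [0.05, -0.31, 0], "twist": 0, "hand": 0.62}, {"translation": [0.05, -0.31, 0], "twist": 0, "hand": 0.62}, {"translation": [0.05, -0.31, 0], "twist": 0, "hand": 0.62}, {"translation": [0.05, -0.31, 0], "twist": 0, "hand": 0.62}, {"translation": [0, 0, 0], "twist": 0, "hand": 0.62}]}}

```text
time: 14.1
tool_pos: [0.4903, 0.0957, 0.1554]
tool_rot: [0.001, -0.241, 0.971, -0.001]
contact_force: [-0.1, -0.5, -3.1]
gripper_width: 0.644
grasp_force: 64.9
```

Run:
```python
from h import *
p,R=show()
calw,im=snap("wrist","w14")
def circ(cal,m,z,name):
    c=max(cv2.findContours(m.astype(np.uint8),cv2.RETR_EXTERNAL,cv2.CHAIN_APPROX_NONE)[0],key=cv2.contourArea)[:,0,:]
    W=np.array([ray(cal,q,z)[:2] for q in c if 2<q[0]<637 and 2<q[1]<397])
    (x,y),(a,b),t=cv2.fitEllipse((W*1000).astype(np.float32));print(name,"centre",round(x,1),round(y,1),"axes",round(a,1),round(b,1))
for n in("wrist","top"):
    cal=calw
    if n=="top": cal,_=snap("top","t2")
    for q,z in(("cup",.052),("turntable",.04),("hub",.04)):
        for d in regions_of(n,q)[:2]:
            v,u=np.nonzero(d["pixels"]);print(n,q,round(d["score"],2),"px",u.min(),u.max(),v.min(),v.max(),d["pixels"].sum());circ(cal,d["pixels"],z,q)
# stub/arrow/ring by colour in wrist
hsv=cv2.cvtColor(im,cv2.COLOR_RGB2HSV)
m=((hsv[...,0]>24)&(hsv[...,0]<36)&(hsv[...,1]>200)&(hsv[...,2]>120)).astype(np.uint8)
n,_,st,ce=cv2.connectedComponentsWithStats(m)
for i in range(1,n):
    if st[i,4]>30: print("yellow",st[i],ce[i],ray(calw,ce[i],.01).round(4))
cv2.imwrite("pics/w14.png",im[...,::-1])
```

```text
t 14.1 tcp [0.4903 0.0957 0.1554] xaxis deg -152.14 grip 0.644 64.9 F [-0.1 -0.5 -3.1] j [ 0.04 -0.17  2.   -0.    1.32 -2.01]
wrist cup 0.94 px 0 253 0 363 69828
cup centre 473.5 152.4 axes 197.8 249.3
wrist turntable 0.92 px 0 254 0 364 70001
turntable centre 478.9 152.3 axes 202.2 250.3
wrist hub 0.73 px 138 207 335 399 1544
hub centre 715.9 57.7 axes 29.3 81.3
wrist hub 0.68 px 0 253 0 364 70246
hub centre 461.0 202.8 axes 238.1 347.8
top cup 0.69 px 324 411 155 241 6031
cup centre 544.6 -90.5 axes 259.7 263.0
top cup 0.69 px 272 340 92 142 3072
cup centre 793.9 95.2 axes 165.8 234.3
top turntable 0.67 px 324 412 154 241 6096
turntable centre 545.5 -92.2 axes 263.4 267.0
top hub 0.68 px 325 411 145 241 6118
hub centre 548.5 -91.1 axes 257.9 277.1
yellow [ 88 297  32  16 265] [102.73962264 302.93962264] [ 0.7016 -0.0504  0.01  ]
```

View pics/w14.png

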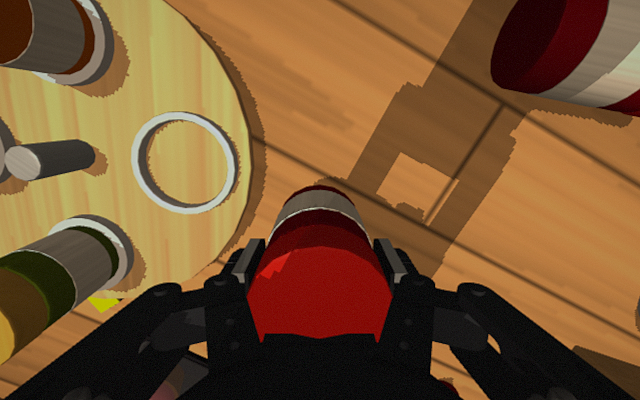

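The wrist view shows the jar upright in the pads (320,260), the empty cup ring centred at (185,162), the stub top at (22,163) and a yellow corner of the arrow at (103,303). I'll fit the ring and the jar top.

```bash
cat > ring.py <<'E'
from h import *
def ring(cal,im,uv,box=60,verbose=1):
    u,v=map(int,uv);y0,x0=max(v-box,0),max(u-box,0);c=im[y0:v+box,x0:u+box]
    hsv=cv2.cvtColor(c,cv2.COLOR_RGB2HSV);m=((hsv[...,1]<60)&(hsv[...,2]>130)).astype(np.uint8)
    ct=max(cv2.findContours(m,cv2.RETR_EXTERNAL,cv2.CHAIN_APPROX_NONE)[0],key=cv2.contourArea)[:,0,:]+[x0,y0]
    W=np.array([ray(cal,q,.052)[:2] for q in ct])*1000
    (x,y),(a,b),t=cv2.fitEllipse(W.astype(np.float32))
    if verbose: print("ring",round(x,1),round(y,1),"axes",round(a,1),round(b,1),len(ct))
    return np.array([x,y])/1000
E
python3 - <<'E'
from ring import *
p,R=show();cal=get_calibration("wrist");im=cv2.imread("pics/w14.png")[...,::-1].copy()
c=ring(cal,im,(185,162))
# jar: foot rim row in column 320; seam/lid edges
col=im[175:345:3,320].tolist();print([(175+3*i,v) for i,v in enumerate(col)][:30])
for off in(-.006,-.003,0):
  f=(p+R@[off+.028,0,0]);d=.0765
  print(off,[round(proj(cal,np.r_[f[:2],p[2]+.003-d... if False else p[2]-.003-d+s])[1]) for s in(0,.02,.056,.078,.1)] if False else [round(proj(cal,np.r_[f[:2],p[2]-.003-d+.003+s])[1]) for s in(0,.02,.056,.078,.1)])
# hub by stub top and arrow angle
h=ray(cal,(22,163),.09);print("stub top",h, "cup-hub r",np.linalg.norm(c-h[:2]),"ang",np.degrees(np.arctan2(*(c-h[:2])[::-1])))
print("tool delta TCP->ring mm",R.T@(np.r_[c,p[2]]-p)*1000)
E
```

```text
File "<stdin>", line 8
    print(off,[round(proj(cal,np.r_[f[:2],p[2]+.003-d... if False else p[2]-.003-d+s])[1]) for s in(0,.02,.056,.078,.1)] if False else [round(proj(cal,np.r_[f[:2],p[2]-.003-d+.003+s])[1]) for s in(0,.02,.056,.078,.1)])
                                          ^^^^^^^^^^^^^^^^^^^^^^^^^^^^^^^^^^^^^^^^^^
SyntaxError: invalid syntax. Perhaps you forgot a comma?
```

Run:
```python
from ring import *
p,R=show();cal=get_calibration("wrist");im=cv2.imread("pics/w14.png")[...,::-1].copy()
c=ring(cal,im,(185,162))
c14=im[175:260,316:324].mean(1).round().astype(int);print([(175+i,c14[i].tolist()) for i in range(0,85,3)])
for off in(-.006,-.003,0):
  f=(p+R@[off+.028,0,0])
  print(off,[round(proj(cal,np.r_[f[:2],p[2]-.0735+s])[1]) for s in(0,.02,.056,.078,.1)])
h=ray(cal,(22,163),.09);print("stub top",h, "cup-hub r",np.linalg.norm(c-h[:2]),"ang",np.degrees(np.arctan2(*(c-h[:2])[::-1])))
print("tool delta TCP->ring mm",R.T@(np.r_[c,p[2]]-p)*1000)
```

```text
t 14.5 tcp [0.4888 0.0992 0.1542] xaxis deg -151.84 grip 0.643 64.9 F [-1.  -1.1 -3.1] j [ 0.05 -0.17  2.    0.    1.32 -2.01]
ring 508.7 -9.8 axes 77.1 77.4 289
[(175, [151, 100, 52]), (178, [179, 118, 63]), (181, [134, 89, 46]), (184, [109, 67, 36]), (187, [45, 0, 2]), (190, [89, 78, 63]), (193, [95, 84, 68]), (196, [95, 84, 68]), (199, [95, 83, 67]), (202, [96, 83, 68]), (205, [91, 79, 64]), (208, [132, 121, 106]), (211, [45, 1, 4]), (214, [45, 1, 5]), (217, [42, 2, 3]), (220, [42, 3, 6]), (223, [46, 2, 3]), (226, [72, 7, 5]), (229, [71, 3, 3]), (232, [72, 6, 2]), (235, [72, 5, 3]), (238, [74, 6, 6]), (241, [72, 6, 4]), (244, [78, 6, 4]), (247, [140, 18, 16]), (250, [138, 15, 11]), (253, [137, 17, 10]), (256, [136, 15, 9]), (259, [136, 14, 7])]
-0.006 [189, 197, 217, 234, 258]
-0.003 [185, 192, 211, 227, 251]
0 [181, 188, 205, 221, 243]
stub top [ 0.54144274 -0.0867032   0.09      ] cup-hub r 0.08356746235124192 ang 113.06014653052443
tool delta TCP->ring mm [ 3.39258530e+01 -1.05504130e+02 -1.02981779e-02]
```

Run:
```python
from ring import *
p,R=show();cal,im=snap("wrist","w15")
c=ring(cal,im,(192,162))
hsv=cv2.cvtColor(im,cv2.COLOR_RGB2HSV)
print("ring px",proj(cal,np.r_[c,.052]))
r=cv2.cvtColor(im,cv2.COLOR_RGB2GRAY)[140:185,0:60]
cs=cv2.HoughCircles(cv2.GaussianBlur(cv2.cvtColor(im,cv2.COLOR_RGB2GRAY)[120:210,0:110],(3,3),0),cv2.HOUGH_GRADIENT,1,20,param1=80,param2=12,minRadius=12,maxRadius=28);print(cs)
if cs is not None:
    for k in cs[0][:2]:
        h=ray(cal,(k[0],k[1]+120),.09)[:2];print("stub",h.round(4),"r",np.linalg.norm(c-h),"ang",np.degrees(np.arctan2(*(c-h)[::-1])))
print("tool delta jar(-2mm)->ring mm",R.T@(np.r_[c,p[2]]-p)*1000+[2,0,0])
```

```text
t 14.5 tcp [0.4888 0.0992 0.1542] xaxis deg -151.84 grip 0.643 64.9 F [-1.  -1.1 -3.1] j [ 0.05 -0.17  2.    0.    1.32 -2.01]
ring 510.2 -13.6 axes 72.9 74.4 512
ring px [177.24040628 164.28893447]
[[[ 9.5 45.5 20.7]
  [74.5 33.5 13.4]]]
stub [ 0.5468 -0.0933] r 0.08762878770783752 ang 114.6304059509204
stub [ 0.52   -0.0592] r 0.04662627903379428 ang 102.05989436067094
tool delta jar(-2mm)->ring mm [ 3.63760364e+01 -1.09589924e+02 -1.07460325e-02]
```

Run:
```python
from ring import *
p,R=show();cal=get_calibration("wrist");im=cv2.imread("pics/w15.png")[...,::-1].copy()
c=ring(cal,im,(177,162),66)
print("tool delta jar->ring mm",R.T@(np.r_[c,p[2]]-p)*1000+[2,0,0])
```

```text
t 14.55 tcp [0.4889 0.0991 0.1542] xaxis deg -151.84 grip 0.64 64.9 F [-0.1 -0.1 -3.3] j [ 0.05 -0.17  2.    0.    1.32 -2.01]
ring 510.4 -14.2 axes 77.6 77.9 291
tool delta jar->ring mm [ 3.64867468e+01 -1.10084891e+02 -1.05035542e-02]
```

Request:
{"op": "apply_moves", "data": {"targets": [{"translation": [0.09, -0.27, 0], "twist": 0, "hand": 0.62}, {"translation": [0.09, -0.27, 0], "twist": 0, "hand": 0.62}, {"translation": [0.09, -0.27, 0], "twist": 0, "hand": 0.62}, {"translation": [0.05, -0.18, 0], "twist": 0, "hand": 0.62}, {"translation": [0.04, -0.11, 0], "twist": 0, "hand": 0.62}, {"translation": [0, 0, 0], "twist": 0, "hand": 0.62}, {"translation": [0, 0, 0], "twist": 0, "hand": 0.62}, {"translation": [0, 0, 0], "twist": 0, "hand": 0.62}]}}

```text
time: 15.35
tool_pos: [0.5089, -0.0146, 0.1541]
tool_rot: [-0.0, -0.243, 0.97, 0.0]
contact_force: [-1.4, -0.4, -3.2]
gripper_width: 0.644
grasp_force: 65.2
```

```bash
cat > near.py <<'E'
from ring import *
from scipy.optimize import least_squares
p,R=show();cal,im=snap("wrist","near_%d"%round(state()["time"]*100))
guess=np.array([.5104,-.0142])
# white pixels near projected ring: outer contour points on the visible side -> circle fit r=40mm
hsv=cv2.cvtColor(im,cv2.COLOR_RGB2HSV);m=((hsv[...,1]<60)&(hsv[...,2]>120))
v,u=np.nonzero(m);W=np.array([ray(cal,q,.052)[:2] for q in zip(u,v)])
r=np.hypot(*(W-guess).T);W=W[(r>.026)&(r<.050)]
def res(c):
    return np.hypot(*(W-c).T)-.037
s=least_squares(res,guess,loss="soft_l1",f_scale=.003);c=s.x
a=np.degrees(np.arctan2(*(W-c).T[::-1]));print("pts",len(W),"ang cover",np.histogram(a,12,(-180,180))[0],"rms mm",np.sqrt((s.fun**2).mean())*1000)
# jar: foot/label rows in column of jar axis
colr=im[150:260,316:324].mean(1);g=colr
lab=np.nonzero((g[:,1]>60)&(g[:,0]<1.5*g[:,1]))[0]+150;print("label-like rows",lab.min() if len(lab) else None,lab[:60].tolist())
print("ring",c.round(4),"tool delta TCP->ring mm",(R.T@(np.r_[c,p[2]]-p)*1000).round(1))
E
python3 near.py
python3 - <<'E'
import sys;sys.path.insert(0,'.')
from ring import *
im=cv2.imread(sorted(__import__('glob').glob('pics/near_*'))[-1])[...,::-1];print([(i,im[i,320].tolist()) for i in range(120,262,4)])
cal=get_calibration("top");im=grab_frame("top")
hsv=cv2.cvtColor(im,cv2.COLOR_RGB2HSV)
E
```

```text
t 15.35 tcp [ 0.5089 -0.0146  0.1541] xaxis deg -151.85 grip 0.644 65.2 F [-1.4 -0.4 -3.2] j [-0.18 -0.14  1.97  0.    1.31 -2.24]
pts 1180 ang cover [185 187 181 167  83   0   0   0   0  78 134 165] rms mm 2.0794786551641273
label-like rows 150 [150, 151, 152, 153, 154, 155, 156, 157, 158, 159, 160, 161, 162, 163, 164, 165, 166, 167, 168, 169, 170, 171, 172, 173, 174, 175, 176, 177, 178, 179, 180, 181, 182, 183, 190, 191, 192, 193, 194, 195, 196, 197, 198, 199, 200, 201, 202, 203, 204, 205, 206, 207, 208]
ring [ 0.511  -0.0145] tool delta TCP->ring mm [-1.9 -0.8 -0. ]
[(120, [192, 172, 98]), (124, [189, 170, 96]), (128, [188, 171, 96]), (132, [190, 170, 97]), (136, [192, 174, 101]), (140, [190, 172, 98]), (144, [190, 170, 95]), (148, [191, 171, 97]), (152, [191, 170, 96]), (156, [193, 171, 97]), (160, [147, 142, 130]), (164, [191, 197, 189]), (168, [177, 149, 77]), (172, [192, 166, 95]), (176, [190, 163, 92]), (180, [149, 109, 61]), (184, [109, 70, 43]), (188, [44, 0, 0]), (192, [93, 80, 65]), (196, [95, 84, 68]), (200, [94, 81, 66]), (204, [93, 80, 64]), (208, [111, 97, 85]), (212, [47, 5, 5]), (216, [45, 2, 5]), (220, [44, 0, 4]), (224, [73, 7, 12]), (228, [77, 1, 0]), (232, [82, 3, 3]), (236, [82, 5, 0]), (240, [77, 0, 0]), (244, [75, 3, 0]), (248, [140, 22, 18]), (252, [132, 12, 5]), (256, [133, 15, 5]), (260, [135, 18, 9])]
```

The jar is centred over the cup to within 1 mm. Lowering gently.

Request:
{"op": "apply_moves", "data": {"targets": [{"translation": [0, -0.01, 0.1], "twist": 0, "hand": 0.62}, {"translation": [0, 0, 0.1], "twist": 0, "hand": 0.62}, {"translation": [0, 0, 0.08], "twist": 0, "hand": 0.62}, {"translation": [0, 0, 0.05], "twist": 0, "hand": 0.62}, {"translation": [0, 0, 0.03], "twist": 0, "hand": 0.62}, {"translation": [0, 0, 0.01], "twist": 0, "hand": 0.62}, {"translation": [0, 0, 0.01], "twist": 0, "hand": 0.62}, {"translation": [0, 0, 0], "twist": 0, "hand": 0.62}]}}

```text
time: 16.25
tool_pos: [0.5098, -0.0165, 0.1165]
tool_rot: [0.0, -0.243, 0.97, -0.0]
contact_force: [0.4, 0.0, -3.8]
gripper_width: 0.647
grasp_force: 65.2
```

Request:
{"op": "apply_moves", "data": {"targets": [{"translation": [0, 0, 0.01], "twist": 0, "hand": 0.62}, {"translation": [0, 0, 0.01], "twist": 0, "hand": 0.62}, {"translation": [0, 0, 0], "twist": 0, "hand": 0.62}]}}

```text
time: 16.55
tool_pos: [0.5095, -0.0164, 0.1141]
tool_rot: [-0.0, -0.243, 0.97, 0.0]
contact_force: [0.7, 0.0, -3.0]
gripper_width: 0.647
grasp_force: 65.2
```

Request:
{"op": "apply_moves", "data": {"targets": [{"translation": [0, 0, 0.01], "twist": 0, "hand": 0.62}, {"translation": [0, 0, 0.005], "twist": 0, "hand": 0.62}, {"translation": [0, 0, 0], "twist": 0, "hand": 0.62}]}}

```text
time: 16.85
tool_pos: [0.5096, -0.0164, 0.1126]
tool_rot: [-0.0, -0.243, 0.97, 0.0]
contact_force: [0.1, 0.2, -3.1]
gripper_width: 0.642
grasp_force: 65.2
```

Request:
{"op": "apply_moves", "data": {"targets": [{"translation": [0, 0, 0.01], "twist": 0, "hand": 0.62}, {"translation": [0, 0, 0.005], "twist": 0, "hand": 0.62}, {"translation": [0, 0, 0], "twist": 0, "hand": 0.62}]}}

```text
time: 17.15
tool_pos: [0.5103, -0.0162, 0.1125]
tool_rot: [0.001, -0.243, 0.97, 0.0]
contact_force: [-1.4, 1.4, 5.8]
gripper_width: 0.644
grasp_force: 65.4
```

Request:
{"op": "apply_moves", "data": {"targets": [{"translation": [0, 0, 0.01], "twist": 0, "hand": 0.62}, {"translation": [0, 0, 0.005], "twist": 0, "hand": 0.62}, {"translation": [0, 0, 0], "twist": 0, "hand": 0.62}]}}

```text
time: 17.45
tool_pos: [0.5111, -0.016, 0.1124]
tool_rot: [0.002, -0.242, 0.97, 0.0]
contact_force: [-1.8, 3.2, 10.5]
gripper_width: 0.645
grasp_force: 66.1
```

Seated: contact came at z ≈ 0.1125, which matches the cup floor. I'll ease the press and turn the carousel clockwise along its circle.

Request:
{"op": "apply_moves", "data": {"targets": [{"translation": [0, 0, -0.012], "twist": 0, "hand": 0.62}, {"translation": [-0.065, -0.0086, 0], "twist": 0.8, "hand": 0.62}, {"translation": [-0.065, -0.0086, 0], "twist": 0.8, "hand": 0.62}, {"translation": [-0.065, -0.0086, 0], "twist": 0.8, "hand": 0.62}, {"translation": [-0.065, -0.0086, 0], "twist": 0.8, "hand": 0.62}, {"translation": [-0.065, -0.0086, 0], "twist": 0.8, "hand": 0.62}, {"translation": [-0.065, -0.0086, 0], "twist": 0.8, "hand": 0.62}, {"translation": [0, 0, 0], "twist": 0, "hand": 0.62}]}}

```text
time: 18.25
tool_pos: [0.5501, -0.0099, 0.1125]
tool_rot: [0.002, -0.005, 1.0, 0.0]
contact_force: [-0.1, 2.2, 7.1]
gripper_width: 0.641
grasp_force: 65.1
```

Run:
```python
from h import *
p,R=show()
for h in((.543,-.0915),(.542,-.089)):
    d=(p+R@[-.002,0,0])[:2]-h;print("jar r,ang",np.hypot(*d),np.degrees(np.arctan2(d[1],d[0])))
cal,im=snap("top","t3");i0=cv2.imread("pics/top0.png")[...,::-1]
for n,i in(("t0",i0),("t3",im)):
    hsv=cv2.cvtColor(np.ascontiguousarray(i),cv2.COLOR_RGB2HSV)[140:165,340:370]
    m=(hsv[...,0]>24)&(hsv[...,0]<40)&(hsv[...,1]>190)&(hsv[...,2]>110)
    v,u=np.nonzero(m);print(n,m.sum(),"arrow px",u.mean()+340,v.mean()+140,ray(cal,(u.mean()+340,v.mean()+140),.01).round(4))
```

```text
t 18.25 tcp [ 0.5501 -0.0099  0.1125] xaxis deg -179.44 grip 0.641 65.1 F [-0.1  2.2  7.1] j [-0.15  0.    1.91  0.    1.23 -1.74]
jar r,ang 0.08208870413733652 83.6044965695939
jar r,ang 0.07972580529619756 82.69013917264336
t0 0 arrow px nan nan [nan nan nan]
t3 2 arrow px 352.5 149.0 [ 0.6994 -0.0483  0.01  ]<stdin>:9: RuntimeWarning: Mean of empty slice.
  ret = ret.dtype.type(ret / rcount)
```

Request:
{"op": "apply_moves", "data": {"targets": [{"translation": [-0.065, -0.0086, -0.005], "twist": 0.8, "hand": 0.62}, {"translation": [-0.065, -0.0086, 0], "twist": 0.8, "hand": 0.62}, {"translation": [-0.065, -0.0086, 0], "twist": 0.8, "hand": 0.62}, {"translation": [-0.065, -0.0086, 0], "twist": 0.8, "hand": 0.62}, {"translation": [-0.065, -0.0086, 0], "twist": 0.8, "hand": 0.62}, {"translation": [-0.065, -0.0086, 0], "twist": 0.8, "hand": 0.62}, {"translation": [-0.065, -0.0086, 0], "twist": 0.8, "hand": 0.62}, {"translation": [-0.065, -0.0086, 0], "twist": 0.8, "hand": 0.62}]}}

```text
time: 19.1
tool_pos: [0.5967, -0.03, 0.1124]
tool_rot: [0.001, 0.311, 0.951, 0.001]
contact_force: [1.5, 2.7, 5.6]
gripper_width: 0.646
grasp_force: 65.4
```

Request:
{"op": "apply_moves", "data": {"targets": [{"translation": [-0.065, -0.0086, 0], "twist": 0.8, "hand": 0.62}, {"translation": [-0.065, -0.0086, 0], "twist": 0.8, "hand": 0.62}, {"translation": [-0.065, -0.0086, 0], "twist": 0.8, "hand": 0.62}, {"translation": [-0.065, -0.0086, 0], "twist": 0.8, "hand": 0.62}, {"translation": [0, 0, 0], "twist": 0, "hand": 0.62}, {"translation": [0, 0, 0], "twist": 0, "hand": 0.62}]}}

```text
time: 19.7
tool_pos: [0.6131, -0.0507, 0.1125]
tool_rot: [0.001, 0.456, 0.89, 0.0]
contact_force: [2.4, 1.0, 5.7]
gripper_width: 0.643
grasp_force: 65.1
```

Run:
```python
from h import *
p,R=show()
for h in((.543,-.0915),(.542,-.089)):
    d=(p+R@[-.002,0,0])[:2]-h;print("jar r,ang",np.hypot(*d),np.degrees(np.arctan2(d[1],d[0])))
cal,im=snap("wrist","w20")
for n,q,z in(("stubtop",(.5425,-.0903),.09),("arrow",(.695,-.052),.01),("j270",(.4,0),.14)):print(n,proj(cal,[*q,z]).round())
hsv=cv2.cvtColor(im,cv2.COLOR_RGB2HSV)
m=((hsv[...,0]>24)&(hsv[...,0]<36)&(hsv[...,1]>190)&(hsv[...,2]>90)).astype(np.uint8)
n,_,st,ce=cv2.connectedComponentsWithStats(m)
for i in range(1,n):
    if st[i,4]>40: print("yellow",st[i],ce[i].round(1),ray(cal,ce[i],.01).round(4))
m=((hsv[...,1]<60)&(hsv[...,2]>120)).astype(np.uint8)
n,_,st,ce=cv2.connectedComponentsWithStats(m)
for i in range(1,n):
    if st[i,4]>40: print("white",st[i],ce[i].round(1),ray(cal,ce[i],.09).round(4))
for q in("arrow","hub"): print(q,[(np.round(d["point"],3).tolist(),round(d["score"],2)) for d in recognise("wrist",q)])
```

```text
t 19.7 tcp [ 0.6131 -0.0507  0.1125] xaxis deg 125.7 grip 0.643 65.1 F [2.4 1.  5.7] j [-0.2   0.15  1.75  0.    1.24 -0.83]
jar r,ang 0.08127616286534649 28.777148862262226
jar r,ang 0.08099325992511534 26.886134382832942
stubtop [167. 232.]
arrow [399. 260.]
j270 [-357. -370.]
yellow [399 244  20  27 172] [409.7 254.4] [ 0.6992 -0.0432  0.01  ]
white [ 176    8   85  126 1922] [234.   81.4] [ 0.533  -0.0072  0.09  ]
white [  19  142   99  102 1698] [ 84.4 183.9] [ 0.4974 -0.0912  0.09  ]
white [ 267  171  119   68 1369] [327.2 195.6] [ 0.5987 -0.0259  0.09  ]
white [606 190  23  13 143] [616.6 196.5] [0.7174 0.0587 0.09  ]
white [ 147  216   43   39 1260] [168.1 235.4] [ 0.544  -0.0917  0.09  ]
white [584 255  56  56 788] [601.8 277. ] [0.7477 0.0244 0.09  ]
white [176 281  27   9 166] [190.5 284.3] [ 0.5676 -0.1104  0.09  ]
arrow [([0.52, -0.034, 0.044], 0.64)]
hub [([0.523, -0.036, 0.042], 0.7), ([0.733, 0.048, 0.064], 0.26)]
```

Run:
```python
from h import *
cal=get_calibration("top")
im=np.mean([cv2.imread(f"pics/{f}.png")[...,::-1].astype(float) for f in("top0","t2")],0).astype(np.uint8)
for y in range(144,162): print(y,[tuple(int(k) for k in im[y,x]) for x in range(346,364,2)] if y%3==0 else "")
hsv=cv2.cvtColor(im,cv2.COLOR_RGB2HSV)
# yellow weight: saturation*value with green-ish hue
s=hsv[142:163,344:366].astype(int);m=(s[...,0]>=26)&(s[...,0]<=38)&(s[...,1]>150)
v,u=np.nonzero(m);a=(u.mean()+344,v.mean()+142);print("arrow",a,m.sum(),u.min()+344,u.max()+344,v.min()+142,v.max()+142)
# stub: bright grey blob
s=hsv[188:206,358:380].astype(int);w=np.clip(110-s[...,1],0,None)*(s[...,2]>90);V,U=np.mgrid[188:206,358:380]
b=((U*w).sum()/w.sum(),(V*w).sum()/w.sum());print("stub",b)
A=ray(cal,a,.01);H=ray(cal,b,.088);print(A,H,np.linalg.norm((A-H)[:2]),np.degrees(np.arctan2(*(A-H)[:2][::-1])))
# turntable edge circle z=.04 from region: yellowish-wood contour
```

```text
144 [(162, 117, 63), (163, 117, 64), (162, 118, 63), (162, 132, 59), (163, 130, 61), (163, 119, 64), (163, 117, 64), (163, 117, 64), (163, 117, 63)]
145 
146 
147 [(163, 113, 62), (161, 115, 61), (154, 135, 51), (162, 167, 45), (163, 169, 44), (164, 160, 48), (162, 141, 56), (163, 118, 62), (163, 115, 62)]
148 
149 
150 [(162, 114, 62), (153, 123, 54), (158, 161, 45), (163, 172, 45), (164, 172, 45), (161, 169, 47), (137, 137, 56), (149, 111, 64), (163, 116, 63)]
151 
152 
153 [(162, 116, 63), (137, 103, 57), (106, 105, 55), (149, 157, 48), (164, 172, 49), (160, 167, 48), (123, 125, 57), (130, 104, 68), (161, 121, 68)]
154 
155 
156 [(154, 106, 58), (144, 100, 56), (107, 88, 58), (131, 127, 61), (159, 157, 69), (161, 157, 79), (160, 148, 80), (160, 148, 86), (163, 152, 88)]
157 
158 
159 [(152, 120, 68), (157, 142, 81), (160, 146, 85), (163, 145, 80), (164, 145, 69), (163, 145, 62), (164, 146, 60), (163, 146, 60), (164, 146, 65)]
160 
161 
arrow (np.float64(354.04938271604937), np.float64(150.65432098765433)) 81 349 365 145 162
stub (np.float64(369.1747415365903), np.float64(196.62619095884858))
[ 0.69412249 -0.053107    0.01      ] [ 0.54317179 -0.09130313  0.088     ] 0.15570824296492963 14.199901966415231
```

Request:
{"op": "apply_moves", "data": {"targets": [{"translation": [-0.065, -0.0086, 0], "twist": 0.8, "hand": 0.62}, {"translation": [-0.065, -0.0086, 0], "twist": 0.8, "hand": 0.62}, {"translation": [-0.065, -0.0086, 0], "twist": 0.8, "hand": 0.62}, {"translation": [-0.01, -0.0013, 0], "twist": 0.12, "hand": 0.62}, {"translation": [0, 0, 0], "twist": 0, "hand": 0.62}, {"translation": [0, 0, 0], "twist": 0, "hand": 0.62}, {"translation": [0, 0, 0], "twist": 0, "hand": 0.62}]}}

```text
time: 20.55
tool_pos: [0.6208, -0.0697, 0.1125]
tool_rot: [0.001, 0.564, 0.826, 0.0]
contact_force: [1.1, 0.1, 5.9]
gripper_width: 0.644
grasp_force: 65.2
```

```bash
cat > fin.py <<'E'
from h import *
from scipy.optimize import least_squares
H=np.array([.543,-.0913])
p,R=show();j=(p+R@[-.002,0,0])[:2]
cal,im=snap("wrist","fin_%d"%round(state()["time"]*100))
hsv=cv2.cvtColor(im,cv2.COLOR_RGB2HSV);m=((hsv[...,1]<60)&(hsv[...,2]>120))
v,u=np.nonzero(m);W=np.array([ray(cal,q,.052)[:2] for q in zip(u,v)])
n,_,st,ce=cv2.connectedComponentsWithStats(m.astype(np.uint8))
for i in range(1,n):
    q=ray(cal,ce[i],.09)[:2]
    if 600<st[i,4]<2000 and np.hypot(*(q-H))<.012: print("stub",q.round(4),st[i])
ang=lambda d:np.degrees(np.arctan2(d[1],d[0]))
print("jar",j.round(4),np.hypot(*(j-H)),ang(j-H))
for k in range(4):
    a=np.radians(ang(j-H)+90*k);g=H+.085*np.array([np.cos(a),np.sin(a)])
    r=np.hypot(*(W-g).T);X=W[(r>.024)&(r<.050)]
    if len(X)<150: print(k,"few",len(X));continue
    s=least_squares(lambda c:np.hypot(*(X-c).T)-.037,g,loss="soft_l1",f_scale=.003)
    c=s.x;print(k,len(X),"ring",c.round(4),"r",np.hypot(*(c-H)).round(4),"ang-90k",(ang(c-H)-90*k+180)%360-180,"rms",(np.sqrt((s.fun**2).mean())*1000).round(1),np.histogram(np.degrees(np.arctan2(*(X-c).T[::-1])),12,(-180,180))[0])
E
python3 fin.py
```

```text
t 20.55 tcp [ 0.6208 -0.0697  0.1125] xaxis deg 111.29 grip 0.644 65.2 F [1.1 0.1 5.9] j [-0.23  0.17  1.73 -0.    1.24 -0.6 ]
stub [ 0.5443 -0.0918] [ 147  216   43   39 1258]
jar [ 0.6215 -0.0715] 0.08095665333134203 14.120975806316805
0 1345 ring [ 0.6265 -0.0734] r 0.0854 ang-90k 12.122115866306075 rms 1.4 [154   0   0   0   0   0  95 194 220 240 226 216]
1 1813 ring [ 0.5172 -0.0108] r 0.0846 ang-90k 17.769305235911048 rms 2.8 [  0   0   0 118 297 365 394 420 219   0   0   0]
2 1688 ring [ 0.4564 -0.1166] r 0.0902 ang-90k 16.281324954448905 rms 3.5 [  0   0  21   1 146 268 280 307 321 270  74   0]
3 180 ring [ 0.574  -0.1753] r 0.0895 ang-90k 20.261196507684872 rms 2.9 [  0   0   0   0   0   0   0   0   7  58 115   0]
```

```bash
cat > lids.py <<'E'
from h import *
import sys
def lids(cal,im,base):
    H=np.array([.5432,-.0913]);hsv=cv2.cvtColor(im,cv2.COLOR_RGB2HSV);P=[]
    for k in(1,2,3):
        a=np.radians(base+90*k);g=H+.085*np.array([np.cos(a),np.sin(a)])
        u,v=proj(cal,[*g,.14]).round().astype(int);b=14;s=hsv[v-b:v+b,u-b:u+b].astype(int)
        m=(s[...,0]>=18)&(s[...,0]<=27)&(s[...,1]>165)&(s[...,2]>90)
        m=cv2.morphologyEx(m.astype(np.uint8),cv2.MORPH_OPEN,np.ones((3,3),np.uint8))
        n,l,st,ce=cv2.connectedComponentsWithStats(m)
        if n<2: print(k,"none");continue
        i=1+st[1:,4].argmax();c=ce[i]+[u-b,v-b];q=ray(cal,c,.14)[:2];d=q-H
        print(k,"px",c.round(1),st[i].tolist(),q.round(4),"r",np.hypot(*d).round(4),"ang",((np.degrees(np.arctan2(d[1],d[0]))-90*k)%360).round(2));P.append(q)
if __name__=="__main__":
    cal=get_calibration("top")
    lids(cal,np.ascontiguousarray(cv2.imread("pics/top0.png")[...,::-1]),112.5)
    cal,im=snap("top","tl");show();lids(cal,im,13)
E
python3 lids.py
```

```text
1 none
2 none
3 none
t 20.65 tcp [ 0.6208 -0.0697  0.1125] xaxis deg 111.29 grip 0.645 65.2 F [ 1.1 -0.1  6. ] j [-0.23  0.17  1.73 -0.    1.24 -0.6 ]
1 none
2 none
3 none
```

Run:
```python
from h import *
im=np.ascontiguousarray(cv2.imread("pics/top0.png")[...,::-1]);hsv=cv2.cvtColor(im,cv2.COLOR_RGB2HSV)
print("lid",im[184,397],hsv[184,397],hsv[168,358],hsv[222,381],"wood",im[205,360],hsv[205,360],hsv[180,340])
im=np.ascontiguousarray(cv2.imread("pics/tl.png")[...,::-1]);hsv=cv2.cvtColor(im,cv2.COLOR_RGB2HSV)
cal=get_calibration("top")
for k in(1,2,3):
    a=np.radians(13+90*k);u,v=proj(cal,[.5432+.085*np.cos(a),-.0913+.085*np.sin(a),.14]).round().astype(int);print(k,u,v,hsv[v,u])
    print([tuple(hsv[y,x].tolist()) for y in(v-8,v,v+8) for x in(u-8,u,u+8)])
```

```text
lid [162 154  60] [ 28 161 162] [ 26 161 163] [ 29 157 162] wood [162 154  90] [ 27 113 162] [ 23 124 163]
1 341 202 [  6 166  83]
[(20, 131, 148), (6, 150, 124), (6, 171, 82), (17, 165, 125), (6, 166, 83), (5, 167, 78), (16, 65, 121), (5, 164, 59), (6, 172, 77)]
2 378 225 [ 24 161  98]
[(6, 169, 89), (5, 178, 66), (26, 122, 167), (6, 170, 87), (24, 161, 98), (30, 151, 176), (5, 171, 85), (27, 114, 127), (26, 115, 175)]
3 400 188 [ 28 160 175]
[(12, 143, 116), (27, 160, 175), (19, 146, 164), (25, 160, 153), (28, 160, 175), (27, 156, 175), (21, 122, 65), (29, 150, 167), (26, 116, 172)]
```

```bash
cat > lids2.py <<'E'
from h import *
def lids(cal,im,base,H,tol=9):
    hsv=cv2.cvtColor(im,cv2.COLOR_RGB2HSV)
    for k in(0,1,2,3):
        a=np.radians(base+90*k);g=H+.085*np.array([np.cos(a),np.sin(a)])
        u,v=proj(cal,[*g,.14]).round().astype(int);b=15;s=hsv[v-b:v+b,u-b:u+b].astype(int)
        m=((s[...,0]>=18)&(s[...,0]<=32)&(s[...,1]>138)&(s[...,2]>110)).astype(np.uint8)
        m=cv2.morphologyEx(m,cv2.MORPH_OPEN,np.ones((3,3),np.uint8))
        n,l,st,ce=cv2.connectedComponentsWithStats(m)
        if n<2: print(k,"none");continue
        i=1+st[1:,4].argmax();c=ce[i]+[u-b,v-b];q=ray(cal,c,.14)[:2];d=q-H
        print(k,"px",c.round(1),st[i,2:].tolist(),q.round(4),"r",np.hypot(*d).round(4),"ang",((np.degrees(np.arctan2(d[1],d[0]))-90*k)%360).round(2))
if __name__=="__main__":
    for n,f,H in(("top","top0",(.5432,-.0913)),("scene","scene0",(.557,-.1065))):
        H=np.array(H);cal=get_calibration(n);print(n)
        lids(cal,np.ascontiguousarray(cv2.imread(f"pics/{f}.png")[...,::-1]),112.5,H)
        _,im=snap(n,n+"_now%d"%round(state()["time"]*100));print("now");lids(cal,im,13,H)
    s=np.ascontiguousarray(cv2.imread("pics/scene0.png")[...,::-1]);h=cv2.cvtColor(s,cv2.COLOR_RGB2HSV)[235:255,325:345].astype(int)
    m=(h[...,0]>=27)&(h[...,0]<=38)&(h[...,1]>150);v,u=np.nonzero(m);q=ray(cal,(u.mean()+325,v.mean()+235),.01);print("arrow",u.mean()+325,v.mean()+235,m.sum(),q,np.degrees(np.arctan2(*(q[:2]-H)[::-1])),np.hypot(*(q[:2]-H)))
E
python3 lids2.py
```

```text
top
0 none
1 px [382.5 222.4] [20, 17, 280] [ 0.4667 -0.1229] r 0.0828 ang 112.4
2 px [398.8 182.6] [21, 19, 309] [ 0.5782 -0.1703] r 0.0864 ang 113.88
3 px [358.4 167. ] [19, 20, 292] [ 0.6231 -0.0572] r 0.0869 ang 113.12
now
0 none
1 none
2 px [382.4 225.7] [10, 14, 108] [ 0.4572 -0.1224] r 0.0915 ang 19.91
3 px [400.5 187.3] [21, 19, 307] [ 0.5648 -0.1747] r 0.0862 ang 14.53
scene
0 none
1 none
2 none
3 none
now
0 none
1 none
2 none
3 none
arrow nan nan 0 [nan nan nan] nan nanlids2.py:19: RuntimeWarning: Mean of empty slice.
  m=(h[...,0]>=27)&(h[...,0]<=38)&(h[...,1]>150);v,u=np.nonzero(m);q=ray(cal,(u.mean()+325,v.mean()+235),.01);print("arrow",u.mean()+325,v.mean()+235,m.sum(),q,np.degrees(np.arctan2(*(q[:2]-H)[::-1])),np.hypot(*(q[:2]-H)))
  ret = ret.dtype.type(ret / rcount)
```

Run:
```python
from h import *
import glob
f=sorted(glob.glob("pics/fin_*"))[-1];print(f)
im=np.ascontiguousarray(cv2.imread(f)[...,::-1]);cal=get_calibration("wrist");hsv=cv2.cvtColor(im,cv2.COLOR_RGB2HSV)
m=((hsv[...,0]>26)&(hsv[...,0]<36)&(hsv[...,1]>180)&(hsv[...,2]>60)).astype(np.uint8)
n,l,st,ce=cv2.connectedComponentsWithStats(m)
H=np.array([.5443,-.0918])
for i in range(1,n):
    if st[i,4]>30:
        q=ray(cal,ce[i],.01)[:2];print(st[i],ce[i].round(1),q.round(4),np.hypot(*(q-H)),np.degrees(np.arctan2(*(q-H)[::-1])))
for a in(12.2,14.2,16.2):
  print(a,[proj(cal,[H[0]+r*np.cos(np.radians(a)),H[1]+r*np.sin(np.radians(a)),.01]).round().tolist() for r in(.145,.16,.175)])
u0,v0=proj(cal,[H[0]+.158*np.cos(.248),H[1]+.158*np.sin(.248),.01]).astype(int)
for y in range(v0-35,v0+36,5): print(y,"".join({0:"."}.get(0) if not m[y,x] else "Y" for x in range(u0-45,u0+45,2)), "".join("#" if im[y,x].sum()<110 else "-" for x in range(u0-45,u0+45,2)))
print(u0,v0)
```

```text
pics/fin_2055.png
[ 396  197   42   43 1049] [414.7 217.8] [ 0.6961 -0.0533] 0.15655872168691695 14.225149148546587
[167 376  18  15  57] [175.7 382.4] [ 0.5575 -0.286 ] 0.19462080615422572 -86.1042330671194
12.2 [[399.0, 222.0], [417.0, 225.0], [435.0, 228.0]]
14.2 [[401.0, 216.0], [419.0, 218.0], [437.0, 221.0]]
16.2 [[402.0, 210.0], [420.0, 212.0], [439.0, 213.0]]
183 ............................................. ---------------------------------------------
188 ............................................. ---------------------------------------------
193 ............................................. ---------------------------------------------
198 ........................YY................... ---------------------------------------------
203 ....................YYYYYYYY................. ---------------------------------------------
208 ..............YYYYYYYYYYYYYYY................ ---------------------------------------------
213 ..............YYYYYYYYYYYYYYYYY.............. ---------------------------------------------
218 .............YYYYYYYYYYYYYYYYYYYY............ ---------------------------------------------
223 .............YYYYYYYYYYYYYYYYYYY............. ---------------------------------------------
228 .............YYYYYYYYYYYYYYYY................ ---------------------------------------------
233 ..................YYYYYYY.................... ---------------------------------------------
238 ....................Y........................ ---------------------------------------------
243 ............................................. --###----------------------------------------
248 ............................................. #-####---------------------------------------
253 ............................................. #######------#####---------------------------
416 218
```

Carousel angles measured with the wrist camera about the hub: arrow 14.2°, ring about 12.5°, jar 14.5°. The jar sits about 5 mm off-centre in its cup. I'll unload it slightly, centre it in the cup and look again.

Request:
{"op": "apply_moves", "data": {"targets": [{"translation": [0, 0.02, -0.015], "twist": 0, "hand": 0.62}, {"translation": [-0.01, 0.02, -0.015], "twist": 0, "hand": 0.62}, {"translation": [-0.02, 0, 0], "twist": 0, "hand": 0.62}, {"translation": [0, 0, 0], "twist": 0, "hand": 0.62}, {"translation": [0, 0, 0], "twist": 0, "hand": 0.62}]}}

```text
time: 21.25
tool_pos: [0.6243, -0.0708, 0.1132]
tool_rot: [-0.001, 0.565, 0.825, -0.0]
contact_force: [0.4, 0.1, -3.6]
gripper_width: 0.645
grasp_force: 64.9
```

```bash
sed -i 's/^H=.*/H=np.array([.5443,-.0918])/' fin.py
cat >> fin.py <<'E'
c=None
g=H+.085*np.array([np.cos(np.radians(13)),np.sin(np.radians(13))])
r=np.hypot(*(W-g).T);X=W[(r>.024)&(r<.052)]
c=least_squares(lambda c:np.hypot(*(X-c).T)-.037,g,loss="soft_l1",f_scale=.003).x
print("TCP->ring tool mm",(R.T@(np.r_[c,p[2]]-p)*1000).round(1))
E
python3 fin.py | grep -v "^[123]"
```

```text
t 21.25 tcp [ 0.6243 -0.0708  0.1132] xaxis deg 111.15 grip 0.645 64.9 F [ 0.4  0.1 -3.6] j [-0.23  0.18  1.71 -0.    1.25 -0.6 ]
stub [ 0.5443 -0.0918] [ 142  211   43   39 1260]
jar [ 0.625  -0.0727] 0.0829604407741352 13.333325917018204
0 1468 ring [ 0.6265 -0.0729] r 0.0843 ang-90k 12.932095375830158 rms 1.5 [197  31   0   0   0   0 138 204 219 242 227 210]
TCP->ring tool mm [-2.8  1.2 -0. ]
```

Request:
{"op": "apply_moves", "data": {"targets": [{"translation": [0, 0.01, 0.015], "twist": 0, "hand": 0.62}, {"translation": [0, 0, 0.015], "twist": 0, "hand": 0.62}, {"translation": [0, 0, 0], "twist": 0, "hand": 0.62}, {"translation": [0.01, 0, 0], "twist": -0.1, "hand": 0.62}, {"translation": [0.01, 0, 0], "twist": -0.13, "hand": 0.62}, {"translation": [0, 0, 0], "twist": 0, "hand": 0.62}, {"translation": [0, 0, 0], "twist": 0, "hand": 0.62}]}}

```text
time: 22.0
tool_pos: [0.6257, -0.0688, 0.1125]
tool_rot: [0.001, 0.556, 0.831, 0.0]
contact_force: [-4.1, -0.8, 5.6]
gripper_width: 0.641
grasp_force: 65.3
```

```bash
python3 fin.py | grep -v "^[123]"; sed -i '/scene/s/,("scene".*)):/,):/;/s=np.asc/,$d' lids2.py; python3 lids2.py
```

```text
t 22.0 tcp [ 0.6257 -0.0688  0.1125] xaxis deg 112.5 grip 0.641 65.3 F [-4.1 -0.8  5.6] j [-0.23  0.18  1.71 -0.    1.24 -0.62]
stub [ 0.5443 -0.0918] [ 138  210   43   40 1286]
jar [ 0.6265 -0.0707] 0.08482145534149298 14.416927929323444
0 1519 ring [ 0.6261 -0.0711] r 0.0843 ang-90k 14.173697569079621 rms 1.5 [183  71   0   0   0   0 142 201 218 241 244 219]
TCP->ring tool mm [-2.3 -0.5  0. ]
top
0 none
1 px [382.5 222.4] [20, 17, 280] [ 0.4667 -0.1229] r 0.0828 ang 112.4
2 px [398.8 182.6] [21, 19, 309] [ 0.5782 -0.1703] r 0.0864 ang 113.88
3 px [358.4 167. ] [19, 20, 292] [ 0.6231 -0.0572] r 0.0869 ang 113.12
now
0 none
1 none
2 px [382.5 224.7] [10, 16, 136] [ 0.46   -0.1226] r 0.0889 ang 20.61
3 px [400.1 186.6] [20, 19, 305] [ 0.5666 -0.1738] r 0.0857 ang 15.83
```

Request:
{"op": "apply_moves", "data": {"targets": [{"translation": [0, 0, 0], "twist": 0, "hand": 0.62}, {"translation": [0, 0, 0], "twist": 0, "hand": 0.62}, {"translation": [0, 0, 0], "twist": 0, "hand": 0.62}, {"translation": [0, 0, 0], "twist": 0, "hand": 0.62}]}}

```text
time: 22.5
tool_pos: [0.6257, -0.0688, 0.1125]
tool_rot: [0.001, 0.556, 0.831, 0.0]
contact_force: [-3.4, -1.6, 5.9]
gripper_width: 0.647
grasp_force: 65.3
```

```bash
python3 -c "
from plant import *
print(state()['tool_pos'],state()['contact_force'],job_done())"
```

```text
the job is handed in; nothing more can be done
[ 0.62568594 -0.06884499  0.11249761] [-3.39367639 -1.62903707  5.8698419 ] None
```

Handed in at 22.5 s: the middle-sized red-lidded jar stands fully down in the carousel's cup, within about 1° of the yellow arrow by the cameras, and the gripper still holds it; on the way, one light pinch slipped and the jar dropped back on the table, and at the end I eased it about 1 mm off the cup floor to centre it.

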